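# Turn the wear pins round in the gang vise

## Robot

A 6-joint arm with a two-finger parallel gripper is mounted at the origin on the work surface. World frame = base frame: x ahead of the robot, y to its left, z up, the work surface at z = 0. Lengths are in mm, angles in degrees, forces in N, time in s.
With the tool pointing down it reaches from about 350 to 850 mm from the base axis. Payload 8.1 kg.
Tool frame: the origin (TCP) lies on the centre line of the jaws, within the pads' length; the fingertips stand 19 mm ahead of it and the grasp point (between the pads) is the TCP; z points along the fingers, y is the direction in which the jaws open and shut (so a half turn about z gives the same grasp; the last joint's range is limited). The gripper opens to 85 mm and grips with 20 to 120 N. Pads are 22 mm wide; open, the fingers measure 114 mm over their backs; the gripper's body (76 mm by 85 mm) begins 54 mm behind the grasp point. The pads swing forward as they close: fully open they stand 13 mm farther back than shut.
Start: joints at [-67.976, 7.471, 85.268, -0, 87.261, -4.893], TCP at [271.644, -534.99, 250.292] pointing down, gripper open.
Joint ranges: [-169.43, 169.43], [-51.17, 129.36], [1.28, 143.12], [-76.62, 256.62], [0, 156.53], [-152.29, 152.29]. Speed limits (degrees/s): [136.94, 136.94, 159.86, 180, 180, 180].

## Interface

Orientations are given as [roll, pitch, yaw] about the fixed x, y, z axes, in that order (R = Rz(yaw) Ry(pitch) Rx(roll)).
In Python, from bench import r, viewer gives the robot as it stands.
- The arm moves only by the tool carry_out, never from a script. Its argument "commands" is a list that holds one entry, the list of rows, each a list of 7 numbers: the finger opening in mm, from 0 to 85.4, then the shift along the tool's x, y, z in mm, then the turn, a rotation vector about the tool's x, y, z in degrees. A call has 1 to 5 rows; each row is the pose to reach, as a shift and turn from the pose commanded when the call began, along the tool's axes at that moment; what a row does not reach only later rows make up. A row lasts 1/8 s, in which the tool goes at most 62.5 mm and 10.7 degrees, less where a joint would pass 70% of its speed; a pose out of reach is approached as far as the arm can. A call with a gripper value outside its range is refused whole. The fingers move at their own pace and stop on an object; "grip_force" is the grip in N (left out, the last holds). Time passes only in rows, so rows that repeat a pose let the fingers close. It gives the time, the measured TCP pose, the force and the opening at its end, in the units of the state.
- r.sense(): the state, without advancing time (a new reading comes with each control period).
- viewer.snapshot(name): name is "scene" or "side" or "wrist"; returns the picture (400x640x3 uint8, red, green, blue); there is no depth.
- viewer.calibration(name): a dict with "camera_matrix" (3x3 intrinsics, pixels), "rvec" (rotation vector, rad) and "tvec" (3), from world to camera coordinates, as OpenCV has them. Camera axes: x right, y down, z forward; pixel columns grow to the right and rows downward; lengths in mm; the calibration is good to about 2 mm. A picture is of the moment at which its call begins: read the wrist's pose just before it. calibration takes no time and is no camera call; for the wrist camera it gives the pose at the moment of the call.
- r.hand_in(): hands the job in, once; it reports no verdict.
The state is a dict: "time": time; "joint_pos": joint angles; "qd": joint speeds; "joint_efforts": joint torques, N m; "tool_pos": TCP position; "tcp_rot": TCP orientation; "ft_force": force on the tool from outside, world axes, zero at the start; "wrist_torque": the same for the moment, N m; "finger_gap": finger opening in mm.
Only numpy, scipy, OpenCV 4.12 (cv2) and the standard library are available. Lean on these libraries where they do the work, as an engineer would, in place of code of your own. Each camera call takes 0.05 s, during which the arm holds its last target. There are 200 camera calls.

## Task

On the wear tester's bench vise, unscrew the T-handle to open the jaw fully, then turn every double-ended wear pin in the vise end for end so that its unused pointed end sticks out over the front lip. Put the part-used pin that lies on the bench into any free pocket, also point out, and only when all pins lie fully down in their pockets screw the T-handle up until the rising resistance shows that the jaw clamps all of them. Leave the other things on the bench where they are.

Things in the scene. Friction and masses are not known exactly. Their poses are not given: they have to be found in the camera images.
- vise: aluminium gang vise fixed to the bench, base 150 x 240 x 12 mm, origin on the bench surface, z up. Front = -x: fixed notched lip, inner face at x = -34 mm, 10 mm thick, top at z = 52. Behind it the moving jaw, then the screw housing with the T-handle at x = 70. Between lip and jaw four rails 10 mm wide, top at z = 36, carry the pins lying along x. Seated pins reach z = 56, the handle z = 100
- jaw: steel jaw bar on stiff springs, 4 notches, top 52 mm above the bench. Its origin is the vise's origin when fully open and moves towards vise -x as it closes, 2.7 mm per rad of the T-handle. Open, its face is 50.5 mm from the lip; it touches the 44 mm pin bodies after 6.5 mm
- tee (a joint): T-handle angle (rad), vertical screw: 0 = jaw fully open (stop), grows clockwise seen from above and closes the jaw. Jaw touches the pins at about 2.4; beyond that resistance rises, all pins are well clamped by 3.0 to 3.2; stop at 3.4. Free turning takes about 0.16 N m, 0.25 and more when clamped; it stays where it is left
- tee_grip (a point): centre of the T-handle's cross bar, on its axis, 91 mm above the bench; the bar is 70 mm long along this point's x axis, 12 mm wide, 18 mm tall
- pocket0 (a point): where the centre of a clamped pin lies in pocket 0, 46 mm above the bench, axes as the vise; pockets are 54 mm apart along vise y. The studs lie in open-topped notches of lip and jaw, 14 mm wide, from 38 mm up; beside the rail it is open down to 12 mm over the bench. Free or taken
- pocket1 (a point): where the centre of a clamped pin lies in pocket 1, 46 mm above the bench, axes as the vise; pockets are 54 mm apart along vise y. The studs lie in open-topped notches of lip and jaw, 14 mm wide, from 38 mm up; beside the rail it is open down to 12 mm over the bench. Free or taken
- pocket2 (a point): where the centre of a clamped pin lies in pocket 2, 46 mm above the bench, axes as the vise; pockets are 54 mm apart along vise y. The studs lie in open-topped notches of lip and jaw, 14 mm wide, from 38 mm up; beside the rail it is open down to 12 mm over the bench. Free or taken
- pocket3 (a point): where the centre of a clamped pin lies in pocket 3, 46 mm above the bench, axes as the vise; pockets are 54 mm apart along vise y. The studs lie in open-topped notches of lip and jaw, 14 mm wide, from 38 mm up; beside the rail it is open down to 12 mm over the bench. Free or taken
- pin0: centre of a double-ended steel wear pin, at the start in the vise, or absent: square body 44 mm long (x), 20 x 20 mm, a 9 mm stud at each end: at +x the unused end, 14 mm of stud and a 12 mm cone; at -x the worn end, a flat stub 14 mm long. About 0.13 kg; underside 10 mm below centre; alike on all four sides
- pin0_point (a point): tip of that pin's pointed end, 48 mm from its centre
- pin1: centre of a double-ended steel wear pin, at the start in the vise, or absent: square body 44 mm long (x), 20 x 20 mm, a 9 mm stud at each end: at +x the unused end, 14 mm of stud and a 12 mm cone; at -x the worn end, a flat stub 14 mm long. About 0.13 kg; underside 10 mm below centre; alike on all four sides
- pin1_point (a point): tip of that pin's pointed end, 48 mm from its centre
- pin2: centre of a double-ended steel wear pin, at the start in the vise, or absent: square body 44 mm long (x), 20 x 20 mm, a 9 mm stud at each end: at +x the unused end, 14 mm of stud and a 12 mm cone; at -x the worn end, a flat stub 14 mm long. About 0.13 kg; underside 10 mm below centre; alike on all four sides
- pin2_point (a point): tip of that pin's pointed end, 48 mm from its centre
- pin3: centre of a double-ended steel wear pin, at the start in the vise, or absent: square body 44 mm long (x), 20 x 20 mm, a 9 mm stud at each end: at +x the unused end, 14 mm of stud and a 12 mm cone; at -x the worn end, a flat stub 14 mm long. About 0.13 kg; underside 10 mm below centre; alike on all four sides
- pin3_point (a point): tip of that pin's pointed end, 48 mm from its centre
- spare: centre of a double-ended steel wear pin, at the start lying on the bench: square body 44 mm long (x), 20 x 20 mm, a 9 mm stud at each end: at +x the unused end, 14 mm of stud and a 12 mm cone; at -x the worn end, a flat stub 14 mm long. About 0.13 kg; underside 10 mm below centre; alike on all four sides
- spare_point (a point): tip of that pin's pointed end, 48 mm from its centre
- weight_big: bystander: steel weight 68 mm across, 45 mm high; origin under it; leave alone
- weight_small: bystander: steel weight 40 mm across, 22 mm high; origin under it; leave alone
- collar: bystander: steel collar 36 mm across, 14 mm high; origin under it; leave alone
- cap: bystander: white cap 28 mm across, 12 mm high; origin under it; leave alone
- driver: bystander: screwdriver lying on the bench; origin under it; leave alone
- jar: bystander: small clear jar 44 mm across, 60 mm high; origin under it; leave alone
There are look-alikes about, which are no part of the job. Leave any brown or orange look-alike of the pin3 alone.

How it is judged (in metres and radians):
On the way, in this order (a step that is already met when the one before it is completed fails the run):
1. the T-handle is unscrewed and the jaw open (handle below 0.5 rad) (value of joint tee below 0.5 rad), for 0.2 s.
2. with the jaw still open (handle below 1.2 rad) every pin, the one from the bench included, lies fully down in a pocket with its point over the front lip (value of joint tee below 1.2 rad and z of pin0 in the frame of vise between 0.042 and 0.049 m and x of pin0 in the frame of vise between -0.016 and -0.004 m and x of each of pin0_point, pin1_point, pin2_point, pin3_point, spare_point in the frame of vise below -0.046 m and angle between the x axis of each of pin0, pin1, pin2, pin3, spare and the x axis of vise, either way round below 0.12 rad and z of pin1 in the frame of vise between 0.042 and 0.049 m and x of pin1 in the frame of vise between -0.016 and -0.004 m and z of pin2 in the frame of vise between 0.042 and 0.049 m and x of pin2 in the frame of vise between -0.016 and -0.004 m and z of pin3 in the frame of vise between 0.042 and 0.049 m and x of pin3 in the frame of vise between -0.016 and -0.004 m and z of spare in the frame of vise between 0.042 and 0.049 m and x of spare in the frame of vise between -0.016 and -0.004 m), for 0.2 s.
3. the T-handle is screwed up and the jaw presses every pin with over 3 N (value of joint tee above 2.3 rad and z of pin0 in the frame of vise between 0.042 and 0.049 m and x of pin0 in the frame of vise between -0.016 and -0.004 m and x of each of pin0_point, pin1_point, pin2_point, pin3_point, spare_point in the frame of vise below -0.046 m and angle between the x axis of each of pin0, pin1, pin2, pin3, spare and the x axis of vise, either way round below 0.12 rad and z of pin1 in the frame of vise between 0.042 and 0.049 m and x of pin1 in the frame of vise between -0.016 and -0.004 m and z of pin2 in the frame of vise between 0.042 and 0.049 m and x of pin2 in the frame of vise between -0.016 and -0.004 m and z of pin3 in the frame of vise between 0.042 and 0.049 m and x of pin3 in the frame of vise between -0.016 and -0.004 m and z of spare in the frame of vise between 0.042 and 0.049 m and x of spare in the frame of vise between -0.016 and -0.004 m and contact force between jaw and pin0 above 3 N and contact force between jaw and pin1 above 3 N and contact force between jaw and pin2 above 3 N and contact force between jaw and pin3 above 3 N and contact force between jaw and spare above 3 N), for 0.2 s.
At the end, for the whole second after the job is handed in: Every pin lies at rest fully down in a pocket of the vise (centre within about 3 mm of the seated height, from 4 mm nearer the front to 8 mm nearer the jaw than the clamped place, within 7 degrees of the vise's x axis), point towards the front, and the jaw presses each with over 3 N (all of step 3 and linear speed of each of pin0, pin1, pin2, pin3, spare below 0.01 m/s); the robot touches nothing.
It fails at once if a bystander is shoved or knocked over (moved over 30 mm) (distance of any of weight_big, weight_small, collar, cap, driver, jar from where it was at the start of the episode above 0.03 m).
Of pin0, pin1, pin2, pin3 only 2 to 3 are there at a start; the rules pass over those that are not, and their reading is None.
At some moment in a run one of spare may be knocked a few centimetres aside while the robot is not near it.
Once in a run the grip may slacken for a moment while it holds something.
It also fails if it takes over 210 s, if anything falls off the work surface, if the arm or the gripper's body presses on something with over 40 N, if the wrist force passes 120 N, or if a joint passes its speed limit or range.

## Working session

There is one attempt and no reset: what is moved stays moved. The work goes in short steps, Python scripts to look and compute and a tool call to move; the robot and the scene stay as the last step left them, time stands still between calls to the robot, and variables do not carry over. Pictures are saved under pics/ and viewed, about 12 in all and at most 16, crops included, and the job is handed in when it is done.

Besides the shell and the picture viewer there is one more tool, called as a command line: name --argument value ..., lists and objects as JSON in quotes. carry_out: Moves the arm, as the interface text tells. Its arguments: {"type":"object","properties":{"commands":{"type":"array","items":{"type":"array","items":{"type":"array","items":{"type":"number"}}}},"grip_force":{"type":"number"}},"required":["commands"]}

```bash
ls; mkdir -p pics; python3 - <<'E'
from bench import r, viewer
import cv2
s=r.sense(); print(s)
for n in("scene","side"):
    p=viewer.snapshot(n); cv2.imwrite(f"pics/{n}0.png",p[:,:,::-1]); print(n,viewer.calibration(n))
E
```

```text
pics
{'time': 0.0, 'joint_pos': array([-6.79787725e+01,  7.51474902e+00,  8.53295249e+01, -5.51470015e-04,
        8.72613713e+01, -4.89497918e+00]), 'qd': array([-0.04788173, -0.06621718,  0.00274747,  0.11127871,  0.0244894 ,
       -0.03600687]), 'joint_efforts': array([ 3.22886926e-04, -5.69395101e+01, -5.00546801e+01, -1.96686638e-04,
        1.45080415e-02,  1.02734589e-05]), 'tool_pos': array([ 271.41757426, -534.52350517,  249.245788  ]), 'tcp_rot': array([-1.79894693e+02, -8.46587230e-03,  2.69162257e+01]), 'ft_force': array([0.20774467, 0.16321658, 0.38676153]), 'wrist_torque': array([-0.04270162, -0.02721746,  0.03642947]), 'finger_gap': 85.38804323488867}
scene {'camera_matrix': array([[446.47113382,   0.        , 321.77731769],
       [  0.        , 446.47113382, 201.43928243],
       [  0.        ,   0.        ,   1.        ]]), 'rvec': array([ 2.11191881,  1.51161635, -0.50576646]), 'tvec': array([-106.79600883, -382.19888499, 1464.58129024])}
side {'camera_matrix': array([[495.34009872,   0.        , 326.29934265],
       [  0.        , 495.34009872, 194.05138284],
       [  0.        ,   0.        ,   1.        ]]), 'rvec': array([ 0.56363147, -2.73365364,  1.08886914]), 'tvec': array([ 480.86315493,  282.11187729, 1239.2276734 ])}
```

View pics/scene0.png

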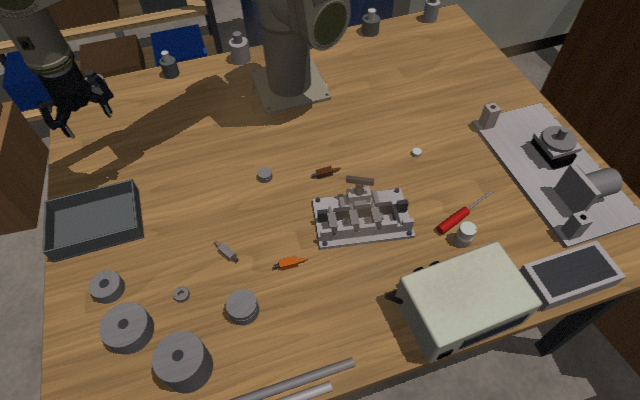

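View pics/side0.png

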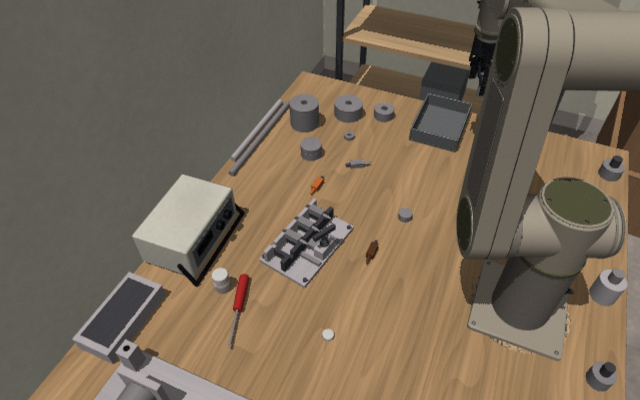

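The scene view shows the vise at (362,215), with its handle at (360,182). Spare candidates are the grey pin at (226,250), the orange one at (290,263) and the brown one at (325,172). The grey one fits the description, so I'll check it in a close crop.

```bash
cat > h.py <<'E'
import numpy as np, cv2
from bench import r, viewer
from scipy.spatial.transform import Rotation as Ro
np.set_printoptions(precision=2,suppress=True)
def ray(c,uv):
    R=cv2.Rodrigues(c["rvec"])[0]; K=c["camera_matrix"]
    d=R.T@np.linalg.inv(K)@np.array([uv[0],uv[1],1.]); o=-R.T@c["tvec"]
    return o,d
def onz(c,uv,z):
    o,d=ray(c,uv); return (o+d*(z-o[2])/d[2])[:2]
def pix(c,P):
    return cv2.projectPoints(np.array(P,float).reshape(-1,3),c["rvec"],c["tvec"],c["camera_matrix"],None)[0].reshape(-1,2)
def snap(n,f=None):
    c=viewer.calibration(n); p=viewer.snapshot(n)
    if f: cv2.imwrite("pics/"+f,p[:,:,::-1])
    return p,c
def crop(p,x0,x1,y0,y1,k,f):
    cv2.imwrite("pics/"+f,cv2.resize(p[y0:y1,x0:x1,::-1],None,fx=k,fy=k,interpolation=cv2.INTER_CUBIC))
E
python3 - <<'E'
from h import *
c=viewer.calibration("scene");s=viewer.calibration("side")
for n,uv,z in [("spare",(226,251),10),("tee",(360,181),95),("baseFL",(319,245),12),("baseFR",(413,237),12),("baseBR",(403,188),12),("baseBL",(313,197),12),("orange",(290,263),10),("brown",(325,172),10),("jar",(467,235),30),("driver",(455,220),10),("cap",(416,152),6)]:
    print(n,onz(c,uv,z))
p=cv2.imread("pics/scene0.png");q=cv2.imread("pics/side0.png")
a=cv2.resize(p[165:255,300:425],None,fx=5,fy=5,interpolation=2)
b=cv2.resize(p[235:270,205:245],None,fx=4,fy=4,interpolation=2)
a[-140:,:160]=b
b2=cv2.resize(q[150:180,330:380],None,fx=3,fy=3,interpolation=2)
cv2.imwrite("pics/c1.png",a)
w=viewer.calibration("wrist"); 
s=r.sense(); R=cv2.Rodrigues(w["rvec"])[0]; T=Ro.from_euler('xyz',s["tcp_rot"],degrees=True).as_matrix()
print("cam in tool",T.T@(-R.T@w["tvec"]-s["tool_pos"])); print(T.T@R.T); print(w["camera_matrix"])
E
```

```text
spare [ 553.52 -319.77]
tee [519.19  39.84]
baseFL [612.78 -99.79]
baseFR [667.01 127.26]
baseBR [519.38 167.84]
baseBL [468.75 -68.81]
orange [ 636.15 -180.77]
brown [396.6  -10.77]
jar [713.59 246.02]
driver [654.94 250.26]
cap [409.15 259.73]
cam in tool [  77.19    0.34 -123.87]
[[-0.   -0.95 -0.3 ]
 [ 1.   -0.   -0.  ]
 [ 0.   -0.3   0.95]]
[[347.29   0.   317.43]
 [  0.   347.29 195.5 ]
 [  0.     0.     1.  ]]
```

View pics/c1.png

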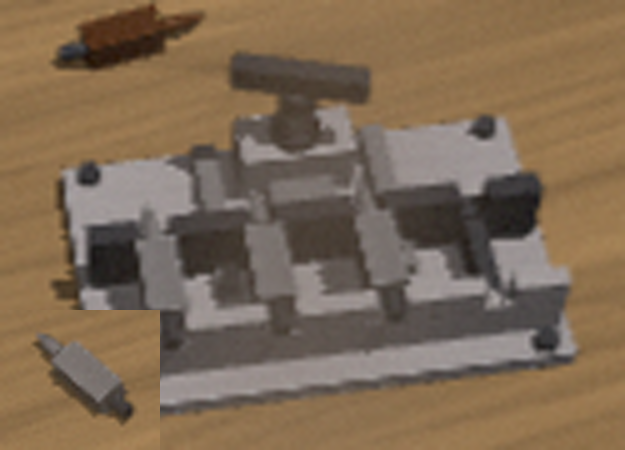

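The crop confirms the spare is the grey pin: grey body, with a light end at upper left and a darker end at lower right. Three pins sit in the three left pockets with stubs over the lip, and the right pocket is free. I'll move over the vise and look with the wrist camera.

carry_out --commands '[[[85,50,-36,3],[85,100,-72,6],[85,150,-108,9],[85,200,-145,12],[85,250,-182,14]]]'

```text
$.commands[0][0]: bad value
```

carry_out --commands '[[[85,50,-36,3,0,0,0],[85,100,-72,6,0,0,0],[85,150,-108,9,0,0,0],[85,200,-145,12,0,0,0],[85,250,-182,14,0,0,0]]]'

```text
time: 0.72
tool_pos: [412.5, -257.5, 235.8]
tcp_rot: [-180.0, 0.0, 26.9]
ft_force: [1.6, -0.9, -0.1]
finger_gap: 85.3
```

carry_out --commands '[[[85,53,-39,6,0,0,0],[85,106,-78,10,0,0,0],[85,159,-117,15,0,0,0],[85,212,-156,15,0,0,0],[85,264,-193,15,0,0,0]]]'

```text
time: 1.35
tool_pos: [553.6, 20.7, 220.9]
tcp_rot: [-180.0, 0.0, 26.9]
ft_force: [0.2, -0.8, 0.5]
finger_gap: 84.7
```

carry_out --commands '[[[85,0,0,0,0,0,-10],[85,0,0,0,0,0,-20],[85,0,0,0,0,0,-30],[85,0,0,0,0,0,-40],[85,0,0,0,0,0,-49]]]'

```text
time: 1.98
tool_pos: [552.9, 18.8, 220.8]
tcp_rot: [-179.9, 0.0, 76.2]
ft_force: [-0.1, -0.2, 0.2]
finger_gap: 85.2
```

```bash
python3 - <<'E'
from h import *
p,c=snap("wrist","w1.png"); print(r.sense()["tool_pos"],r.sense()["tcp_rot"])
E
```

```text
[552.89  18.75 220.76] [-179.94    0.01   76.66]
```

View pics/w1.png

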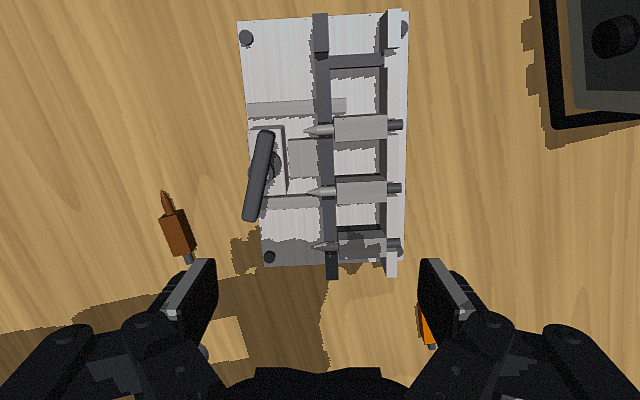

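Wrist view shows the free pocket 0 at the top, with a dark rail at (355,60). Pins lie in pockets 1, 2 and 3 at about (360,128), (360,191) and (362,245), with points toward the jaw (left) and dark stubs over the lip at x≈395. The T bar runs from (268,131) to (248,220). I'll take a zoomed crop for exact pixels.

```bash
python3 - <<'E'
from h import *
p=cv2.imread("pics/w1.png")
a=cv2.resize(p[110:270,230:430],None,fx=4,fy=3.75*4/3.75,interpolation=cv2.INTER_CUBIC)[:600]
for i in range(0,800,80): cv2.line(a,(i,0),(i,6),(0,0,255),1)
cv2.imwrite("pics/c2.png",a)
E
```

```text
(no output)
```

View pics/c2.png

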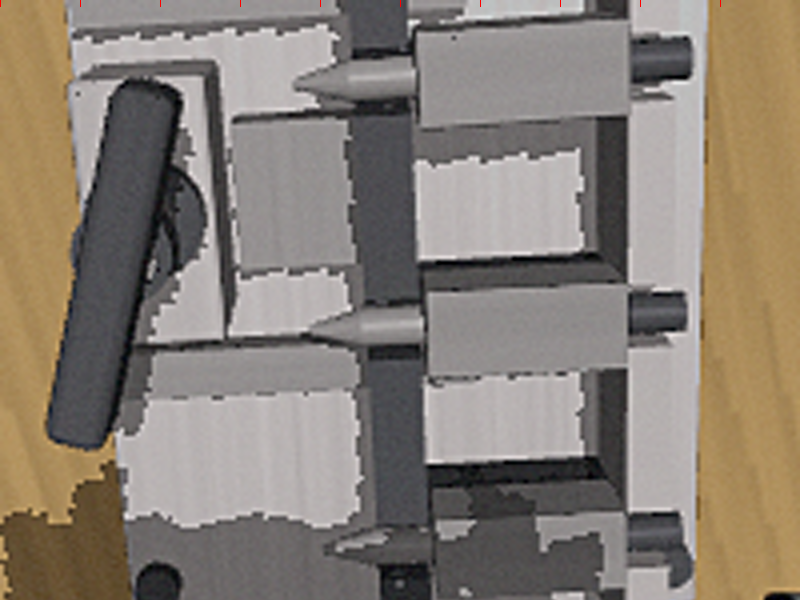

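```bash
cat >> h.py <<'E'
def goto(x,y,z,yaw):
    s=r.sense(); T=Ro.from_euler('xyz',s["tcp_rot"],degrees=True).as_matrix()
    d=T.T@(np.array([x,y,z])-s["tool_pos"]); a=(s["tcp_rot"][2]-yaw+180)%360-180
    print("now",s["tool_pos"],s["tcp_rot"],"-> shift",d,"turn z",a)
E
python3 - <<'E'
from h import *
c=viewer.calibration("wrist")
f=lambda u,v,z: onz(c,(230+u/4,110+v/4),z)
A=[f(*q,56) for q in [(417,30),(627,17),(630,117),(420,128)]]
B=[f(*q,56) for q in [(428,290),(628,283),(628,368),(430,378)]]
for Q in(A,B):
    Q=np.array(Q); print(Q.mean(0), np.linalg.norm(Q[1]-Q[0]),np.linalg.norm(Q[3]-Q[0]), np.degrees(np.arctan2(*((Q[0]+Q[3]-Q[1]-Q[2])[::-1]))))
a=f(138,85,100);b=f(78,440,100);print("bar",a,b,(a+b)/2,np.linalg.norm(a-b),np.degrees(np.arctan2(*(a-b)[::-1])))
# pin tips z=46
for t,s in(((295,83),(692,58)),((307,328),(686,312)),((325,548),(682,532))):
    t=f(*t,46);s=f(*s,46);print("tip,stub",t,s,np.linalg.norm(t-s),np.degrees(np.arctan2(*(t-s)[::-1])))
g=lambda u,v,z: onz(c,(u,v),z)
for q in [(238,20),(262,265),(246,38),(269,256)]: print(g(*q,12))
R,o=cv2.Rodrigues(c["rvec"])[0],0; print("cam",-R.T@c["tvec"])
E
```

```text
[597.53  52.8 ] 42.6344123781239 19.960840680980198 169.83490141901055
[587.82  -1.55] 42.989682107694854 20.05450531884299 169.1908300843607
bar [527.69  72.65] [498.27  11.32] [512.98  41.99] 68.01749974232264 64.36909269011666
tip,stub [550.76  60.7 ] [633.8   46.31] 84.27394256185349 170.16664608393242
tip,stub [540.1    7.18] [623.55  -8.82] 84.96120820682253 169.14422461050515
tip,stub [531.14 -46.62] [613.94 -62.03] 84.2247861860926 169.45825980395728
[516.17 162.36]
[470.15 -71.  ]
[518.73 147.04]
[480.38 -62.42]
cam [571.07  93.49 344.64]
```

carry_out --commands '[[[50,6,-22,0,0,0,6],[50,11.6,-43.9,0,0,0,12.3],[50,11.6,-43.9,50,0,0,12.3],[50,11.6,-43.9,80,0,0,12.3],[50,11.6,-43.9,80,0,0,12.3]]]' --grip_force 60

```text
time: 2.65
tool_pos: [511.0, 40.7, 138.3]
tcp_rot: [-179.7, 0.2, 63.5]
ft_force: [-0.4, -0.0, -0.2]
finger_gap: 49.8
```

```bash
python3 - <<'E'
from h import *
goto(512.7,40.3,98,64.4)
p,c=snap("wrist"); crop(p,200,440,150,330,3,"c3.png")
E
```

```text
now [510.98  40.7  138.3 ] [-179.68    0.15   63.51] -> shift [ 0.52  1.95 40.29] turn z -0.8940551524221405
```

View pics/c3.png

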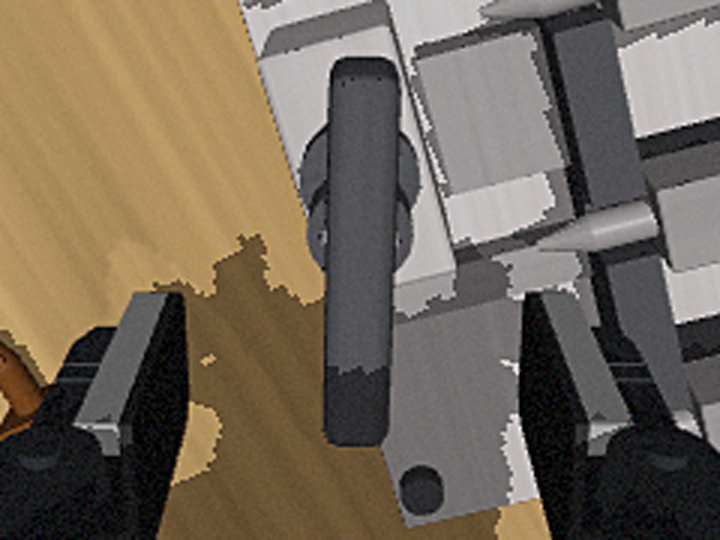

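The bar stands centred between the open fingers. Next I'll descend, grip and unscrew.

carry_out --commands '[[[50,0.5,2,20,0,0,-1],[50,0.5,2,40,0,0,-1],[0,0.5,2,40,0,0,-1],[0,0.5,2,40,0,0,-1],[0,0.5,2,40,0,0,-1]]]' --grip_force 60

```text
time: 3.32
tool_pos: [512.8, 41.8, 103.0]
tcp_rot: [-179.6, 0.0, 64.6]
ft_force: [-21.8, 7.2, 18.5]
finger_gap: 10.3
```

carry_out --commands '[[[0,0,0,0,0,0,-5],[0,0,0,0,0,0,-10],[0,0,0,0,0,0,-15],[0,0,0,0,0,0,-20],[0,0,0,0,0,0,-20]]]'

```text
time: 3.95
tool_pos: [512.5, 41.9, 103.0]
tcp_rot: [-179.6, -0.1, 84.7]
ft_force: [-24.1, 7.9, 19.2]
finger_gap: 10.5
```

```bash
python3 - <<'E'
from h import *
s=r.sense(); print(s["tool_pos"],s["tcp_rot"],s["ft_force"],s["wrist_torque"],s["finger_gap"],s["joint_pos"])
E
```

```text
[512.54  41.85 102.99] [-179.59   -0.1    84.72] [-24.09   7.94  19.21] [1.22 4.   0.11] 10.459351792105881 [ -1.14   1.67 107.31   0.14  71.42   4.1 ]
```

carry_out --commands '[[[0,0,0,-6,0,0,-5],[0,0,0,-6,0,0,-10],[0,0,0,-6,0,0,-10],[0,0,0,-6,0,0,-10]]]'

```text
time: 4.45
tool_pos: [512.1, 41.8, 103.4]
tcp_rot: [-179.6, -0.2, 94.6]
ft_force: [4.3, 8.8, -31.9]
finger_gap: 10.2
```

```bash
python3 - <<'E'
from h import *
s=r.sense(); print(s["tool_pos"],s["tcp_rot"],s["ft_force"],s["wrist_torque"],s["finger_gap"],s["joint_pos"])
p,c=snap("wrist"); crop(p,200,440,150,330,3,"c4.png")
E
```

```text
[512.11  41.83 103.38] [-179.58   -0.19   94.63] [  4.26   8.78 -31.94] [ 1.27 -0.75  0.16] 10.245106163215697 [ -1.15   1.6  107.34   0.16  71.49  -5.83]
```

View pics/c4.png

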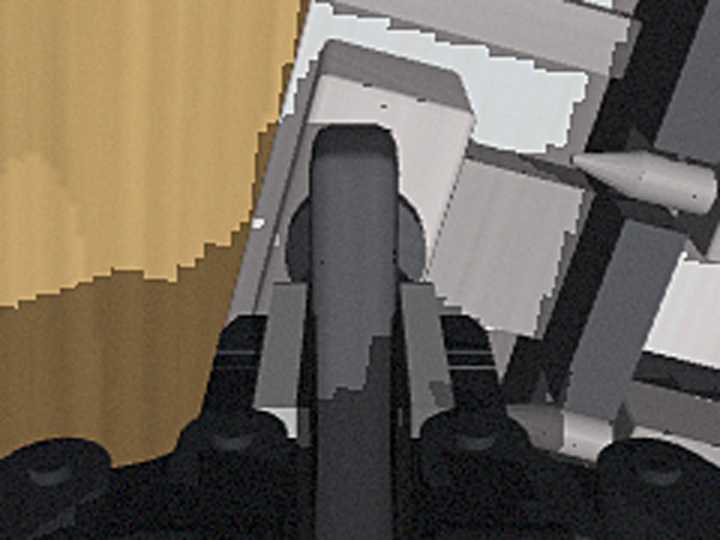

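The handle turned with the gripper and the grip is firm. I'll relax the z pull and keep unscrewing.

carry_out --commands '[[[0,0,0,4,0,0,-8],[0,0,0,4,0,0,-16],[0,0,0,4,0,0,-24],[0,0,0,4,0,0,-32],[0,0,0,4,0,0,-40]]]'

```text
time: 5.12
tool_pos: [511.9, 41.6, 103.1]
tcp_rot: [-179.7, -0.4, 134.9]
ft_force: [-18.6, 6.5, 4.6]
finger_gap: 10.0
```

carry_out --commands '[[[0,0,0,0,0,0,-8],[0,0,0,0,0,0,-16],[0,0,0,0,0,0,-24],[0,0,0,0,0,0,-32],[0,0,0,0,0,0,-40]]]'

```text
time: 5.75
tool_pos: [511.7, 41.2, 103.2]
tcp_rot: [179.9, -0.5, 174.8]
ft_force: [-19.6, 4.6, 7.1]
finger_gap: 10.5
```

carry_out --commands '[[[0,0,0,0,0,0,-8],[0,0,0,0,0,0,-16],[0,0,0,0,0,0,-24],[0,0,0,0,0,0,-30],[0,0,0,0,0,0,-35]]]'

```text
time: 6.38
tool_pos: [511.8, 41.1, 103.8]
tcp_rot: [179.4, -0.2, -151.5]
ft_force: [-24.2, 7.5, 14.2]
finger_gap: 10.6
```

```bash
python3 - <<'E'
from h import *
s=r.sense(); print(s["tool_pos"],s["tcp_rot"],s["ft_force"],s["wrist_torque"],s["finger_gap"],s["joint_pos"])
E
```

```text
[511.81  41.09 103.79] [ 179.38   -0.25 -151.52] [-24.23   7.48  14.18] [  1.05   3.91 -17.64] 10.560383338382682 [  -1.41    1.58  107.31    0.44   71.63 -120.03]
```

Torque of −17.6 N m shows the open stop, after about 144° of turning. I'll ease back, release, lift and look.

carry_out --commands '[[[0,0,0,0,0,0,2],[50,0,0,0,0,0,2],[50,0,0,0,0,0,2],[50,0,0,-50,0,0,2],[50,0,0,-100,0,0,2]]]'

```text
time: 7.0
tool_pos: [515.5, 40.2, 205.2]
tcp_rot: [-180.0, -0.0, -152.3]
ft_force: [1.1, -0.5, 0.7]
finger_gap: 49.8
```

carry_out --commands '[[[50,0,0,-20,0,0,10],[50,0,0,-20,0,0,20],[50,0,0,-20,0,0,30],[50,0,0,-20,0,0,38],[50,0,0,-20,0,0,38]]]'

```text
time: 7.62
tool_pos: [516.0, 40.2, 224.4]
tcp_rot: [-180.0, 0.1, 169.7]
ft_force: [-0.5, -0.1, 0.7]
finger_gap: 50.0
```

```bash
python3 - <<'E'
from h import *
s=r.sense(); print(s["tool_pos"],s["tcp_rot"],s["ft_force"],s["wrist_torque"],s["joint_pos"])
goto(588.2,-1.6,120,169.5)
E
```

```text
[516.    40.22 224.44] [-179.99    0.1   169.71] [-0.54 -0.08  0.74] [ 0.04 -0.02  0.04] [ -1.2   -4.7  100.34  -0.02  84.26 -80.91]
now [516.    40.22 224.44] [-179.99    0.1   169.71] -> shift [-78.32 -28.24 104.59] turn z 0.21050468286131263
```

carry_out --commands '[[[50,-39,-14,0,0,0,0],[50,-78.3,-28.2,0,0,0,0],[50,-78.3,-28.2,40,0,0,0],[50,-78.3,-28.2,80,0,0,0],[50,-78.3,-28.2,80,0,0,0]]]'

```text
time: 8.25
tool_pos: [584.8, -1.5, 139.8]
tcp_rot: [-180.0, -0.4, 169.8]
ft_force: [-1.2, -0.6, 0.1]
finger_gap: 49.9
```

```bash
python3 - <<'E'
from h import *
s=r.sense(); print(s["tool_pos"],s["tcp_rot"])
p,c=snap("wrist"); crop(p,160,480,150,390,2.5,"c5.png")
P=np.array([588.2,-1.6]); e=np.array([.182,.983]); x=np.array([-.983,.182])
print(pix(c,[[*(P+k*54*e),56] for k in(-1,0,1,2)]+[[*(P+x*48),46],[*(P-x*36),46],[*s["tool_pos"][:2],56]]))
E
```

```text
[584.84  -1.48 139.8 ] [-179.95   -0.4   169.8 ]
[[234.37 217.88]
 [318.71 218.2 ]
 [403.04 218.53]
 [487.35 218.85]
 [319.04 140.84]
 [318.42 261.38]
 [317.96 213.31]]
```

View pics/c5.png

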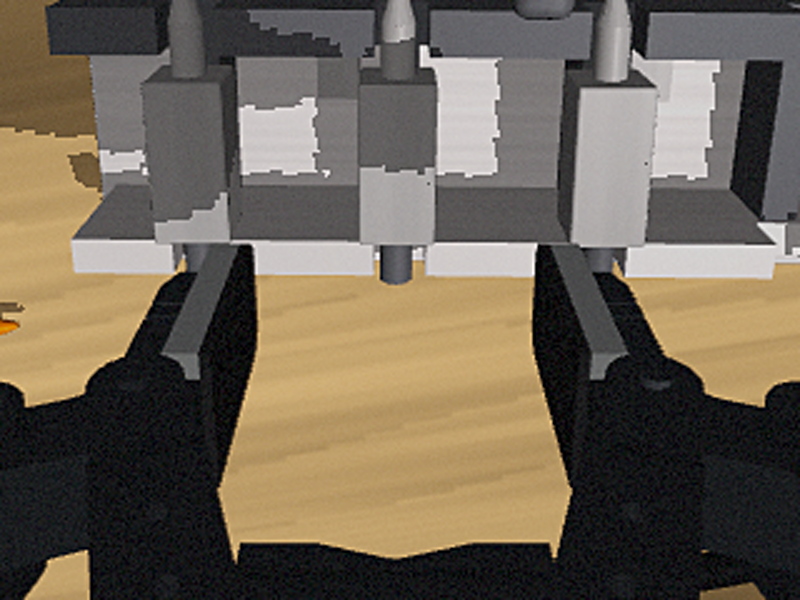

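```bash
python3 - <<'E'
from h import *
c=viewer.calibration("wrist")
O=np.array([581.1,27.3]);x=np.array([-.983,.182]);y=np.array([-.182,-.983])
g=lambda u,v,z:(lambda d:(d@x,d@y))(onz(c,(160+u/2.5,150+v/2.5),z)-O)
for q in [(398,84,56),(398,243,56),(188,84,56),(188,243,56),(618,86,56),(613,244,56),(75,243,52),(775,248,52),(100,55,52)]: print(q,np.array(g(*q)))
P=O-12*x+27*y; print(P); goto(*P,48,169.5)
E
```

```text
(398, 84, 56) [ 7.93 26.63]
(398, 243, 56) [-36.    26.42]
(188, 84, 56) [ 7.76 79.45]
(188, 243, 56) [-36.19  82.41]
(618, 86, 56) [  7.59 -28.73]
(613, 244, 56) [-36.1 -30.9]
(75, 243, 52) [-38.23 114.14]
(775, 248, 52) [-39.08 -76.18]
(100, 55, 52) [ 14.21 102.24]
[587.98  -1.43]
now [586.51  -1.52 142.62] [-179.98   -0.16  169.77] -> shift [-1.7   0.4  94.62] turn z 0.26787209870073525
```

The view shows the three pins with the jaw now clear of them, and the fingers centred on pin 2 (u≈319). I'll pick pin 2.

carry_out --commands '[[[40,-1.7,0.4,40,0,0,0.3],[40,-1.7,0.4,75,0,0,0.3],[40,-1.7,0.4,94.5,0,0,0.3],[40,-1.7,0.4,94.5,0,0,0.3],[40,-1.7,0.4,94.5,0,0,0.3]]]' --grip_force 90

```text
time: 8.93
tool_pos: [590.8, -1.7, 51.1]
tcp_rot: [180.0, 0.2, 169.3]
ft_force: [0.0, -0.8, 0.3]
finger_gap: 39.8
```

carry_out --commands '[[[0,0,0,0,0,0,0],[0,0,0,0,0,0,0],[0,0,0,0,0,0,0],[0,0,0,0,0,0,0]]]'

```text
time: 9.43
tool_pos: [590.7, -1.7, 51.0]
tcp_rot: [180.0, 0.2, 169.3]
ft_force: [-1.3, -0.4, 7.5]
finger_gap: 18.4
```

```bash
python3 - <<'E'
from h import *
s=r.sense(); print(s["tool_pos"],s["tcp_rot"],s["ft_force"],s["wrist_torque"],s["joint_pos"])
E
```

```text
[590.67  -1.67  51.02] [179.98   0.19 169.32] [-1.28 -0.41  7.53] [ 0.07  0.2  -0.  ] [ -5.14  16.28  97.03   0.01  66.5  -84.46]
```

carry_out --commands '[[[0,0,0,-15,0,0,0],[0,0,0,-40,0,0,0],[0,0,0,-75,0,0,0],[0,0,0,-75,0,0,10],[0,0,0,-75,0,0,20]]]'

```text
time: 10.05
tool_pos: [589.8, -1.6, 125.8]
tcp_rot: [179.9, 0.1, 149.0]
ft_force: [0.3, -0.7, -2.0]
finger_gap: 18.1
```

carry_out --commands '[[[0,0,0,0,0,0,10],[0,0,0,0,0,0,20],[0,0,0,0,0,0,30],[0,0,0,0,0,0,40],[0,0,0,0,0,0,50]]]'

```text
time: 10.68
tool_pos: [589.2, -1.6, 124.8]
tcp_rot: [180.0, 0.0, 99.0]
ft_force: [-0.4, -0.3, -0.8]
finger_gap: 18.5
```

carry_out --commands '[[[0,0,0,0,0,0,10],[0,0,0,0,0,0,20],[0,0,0,0,0,0,30],[0,0,0,0,0,0,40],[0,0,0,0,0,0,50]]]'

```text
time: 11.3
tool_pos: [589.2, -1.6, 124.8]
tcp_rot: [180.0, -0.0, 49.0]
ft_force: [-1.0, -0.6, -2.8]
finger_gap: 18.4
```

carry_out --commands '[[[0,0,0,0,0,0,10],[0,0,0,0,0,0,20],[0,0,0,0,0,0,30],[0,0,0,0,0,0,40],[0,0,0,0,0,0,50]]]'

```text
time: 11.92
tool_pos: [589.2, -1.6, 124.8]
tcp_rot: [180.0, -0.0, -1.0]
ft_force: [-0.2, -0.7, -1.4]
finger_gap: 18.0
```

carry_out --commands '[[[0,0,0,0,0,0,9.8],[0,0,0,0,0,0,9.8],[0,0,0,0,0,0,9.8],[0,0,0,0,0,0,9.8]]]'

```text
time: 12.42
tool_pos: [589.1, -1.6, 124.0]
tcp_rot: [180.0, -0.0, -10.4]
ft_force: [-0.2, -0.8, -2.4]
finger_gap: 18.6
```

```bash
python3 - <<'E'
from h import *
s=r.sense(); print(s["tool_pos"],s["tcp_rot"],s["ft_force"],s["finger_gap"],s["joint_pos"])
goto(582.5,-.4,51,-10.5)
p,c=snap("wrist"); crop(p,160,480,150,390,2.5,"c6.png")
T=Ro.from_euler('xyz',s["tcp_rot"],degrees=True).as_matrix()
print(pix(c,[s["tool_pos"]+T@[a,0,5] for a in(48,45.4,36,22)]))
E
```

```text
[589.14  -1.57 123.98] [180.    -0.   -10.35] [-0.16 -0.84 -2.43] 18.641574734319295 [-5.14 11.15 94.7  -0.   74.14 95.22]
now [589.14  -1.57 123.98] [180.    -0.   -10.35] -> shift [-6.75  0.04 72.98] turn z 0.14675037442174244
[[317.03 166.78]
 [317.04 173.44]
 [317.07 196.89]
 [317.13 230.04]]
```

View pics/c6.png

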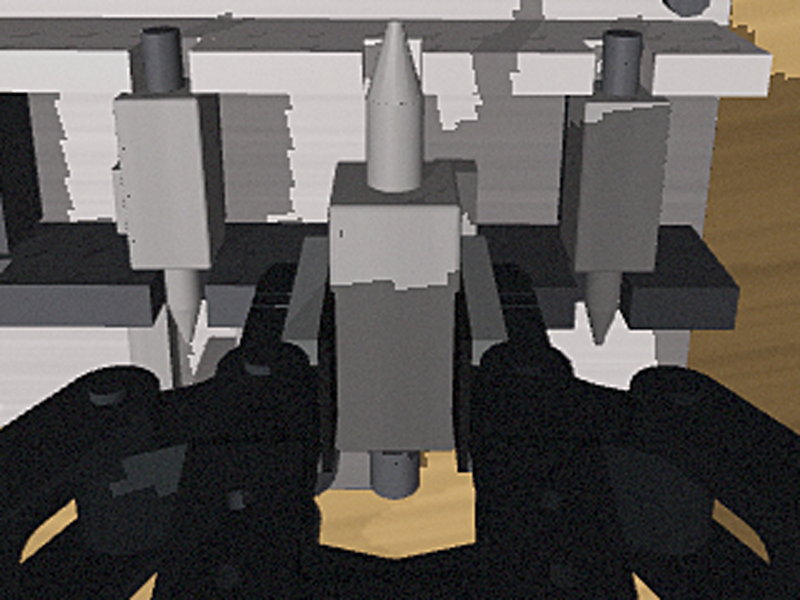

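The tip shows at pixel (318,160), so the pin sits 2.6 mm ahead of the TCP as expected. I'll lower it into pocket 2.

carry_out --commands '[[[0,-6.8,0,0,0,0,0.1],[0,-6.8,0,30,0,0,0.1],[0,-6.8,0,55,0,0,0.1],[0,-6.8,0,65,0,0,0.1],[0,-6.8,0,65,0,0,0.1]]]'

```text
time: 13.1
tool_pos: [581.8, -0.3, 58.3]
tcp_rot: [180.0, 0.1, -10.6]
ft_force: [-0.4, 0.7, -0.8]
finger_gap: 18.3
```

carry_out --commands '[[[0,0,0,4,0,0,0],[0,0,0,8,0,0,0],[0,0,0,8,0,0,0],[0,0,0,8,0,0,0]]]'

```text
time: 13.6
tool_pos: [582.6, -0.4, 51.1]
tcp_rot: [-180.0, -0.0, -10.6]
ft_force: [-0.3, -0.5, -0.5]
finger_gap: 18.8
```

carry_out --commands '[[[40,0,0,0,0,0,0],[40,0,0,0,0,0,0],[40,0,0,0,0,0,0],[40,0,0,-25,0,0,0],[40,0,0,-60,0,0,0]]]'

```text
time: 14.22
tool_pos: [581.3, -0.2, 110.1]
tcp_rot: [180.0, 0.2, -10.6]
ft_force: [1.1, -0.3, -0.9]
finger_gap: 40.0
```

carry_out --commands '[[[40,5.4,-30,0,0,0,0],[40,5.4,-54,0,0,0,0],[40,5.4,-54,0,0,0,0],[40,5.4,-54,0,0,0,0]]]'

```text
time: 14.72
tool_pos: [597.5, 51.4, 110.6]
tcp_rot: [180.0, 0.0, -10.6]
ft_force: [-0.3, -0.3, 0.4]
finger_gap: 40.1
```

```bash
python3 - <<'E'
from h import *
goto(597.8,51.7,51,-10.5)
p,c=snap("wrist"); crop(p,160,480,150,390,2.5,"c7.png")
O=np.array([581.1,27.3]);x=np.array([-.983,.182]);y=np.array([-.182,-.983])
print("side proj tips", pix(c,[[*(O-57*x+k*27*y),46] for k in(-1,1)]+[[*(O-48*x-27*y),46]]))
E
```

```text
now [597.48  51.37 110.64] [179.97   0.02 -10.56] -> shift [ 0.27 -0.41 59.64] turn z -0.06385395051631804
side proj tips [[316.36 147.24]
 [415.36 146.98]
 [316.41 163.43]]
```

View pics/c7.png

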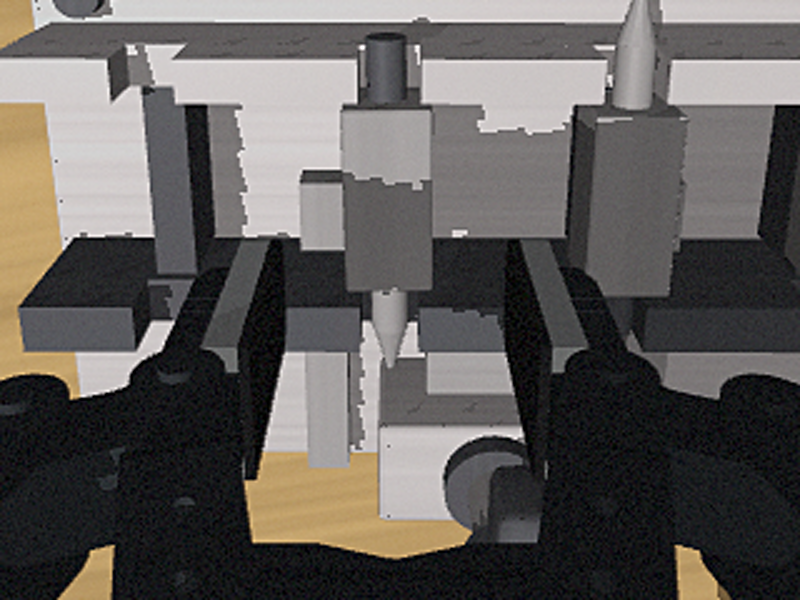

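Pin 2 is seated point-out. Pin 1 is 1–2 mm left of the finger centre, so I'll correct and pick it.

carry_out --commands '[[[40,0.3,-1.5,25,0,0,0],[40,0.3,-1.5,50,0,0,0],[40,0.3,-1.5,59.5,0,0,0],[40,0.3,-1.5,59.5,0,0,0],[20,0.3,-1.5,59.5,0,0,0]]]'

```text
time: 15.4
tool_pos: [599.1, 52.9, 52.6]
tcp_rot: [-180.0, -0.1, -10.6]
ft_force: [0.0, 0.5, 0.6]
finger_gap: 22.8
```

carry_out --commands '[[[0,0,0,0,0,0,0],[0,0,0,0,0,0,0],[0,0,0,0,0,0,0]]]'

```text
time: 15.78
tool_pos: [599.4, 53.1, 53.0]
tcp_rot: [-180.0, -0.1, -10.6]
ft_force: [-0.6, -1.6, 6.1]
finger_gap: 18.3
```

carry_out --commands '[[[0,0,0,-15,0,0,0],[0,0,0,-40,0,0,0],[0,0,0,-75,0,0,0],[0,0,0,-75,0,0,-10],[0,0,0,-75,0,0,-20]]]'

```text
time: 16.4
tool_pos: [598.8, 53.3, 128.1]
tcp_rot: [180.0, -0.1, 9.7]
ft_force: [0.5, -0.3, -2.9]
finger_gap: 18.0
```

carry_out --commands '[[[0,0,0,0,0,0,-10],[0,0,0,0,0,0,-20],[0,0,0,0,0,0,-30],[0,0,0,0,0,0,-40],[0,0,0,0,0,0,-50]]]'

```text
time: 17.02
tool_pos: [598.3, 53.3, 127.1]
tcp_rot: [180.0, -0.0, 59.8]
ft_force: [-1.0, 0.3, -1.8]
finger_gap: 17.7
```

carry_out --commands '[[[0,0,0,0,0,0,-10],[0,0,0,0,0,0,-20],[0,0,0,0,0,0,-30],[0,0,0,0,0,0,-40],[0,0,0,0,0,0,-50]]]'

```text
time: 17.65
tool_pos: [598.3, 53.3, 127.1]
tcp_rot: [180.0, 0.0, 109.8]
ft_force: [0.8, -1.4, -0.8]
finger_gap: 18.0
```

carry_out --commands '[[[0,0,0,0,0,0,-10],[0,0,0,0,0,0,-20],[0,0,0,0,0,0,-30],[0,0,0,0,0,0,-40],[0,0,0,0,0,0,-50]]]'

```text
time: 18.27
tool_pos: [598.3, 53.3, 127.1]
tcp_rot: [180.0, 0.0, 159.8]
ft_force: [0.2, -0.4, -1.6]
finger_gap: 18.2
```

carry_out --commands '[[[0,0,0,0,0,0,-10],[0,0,0,0,0,0,-10],[0,0,0,0,0,0,-10],[0,0,0,0,0,0,-10]]]'

```text
time: 18.77
tool_pos: [598.3, 53.2, 126.5]
tcp_rot: [-180.0, 0.0, 169.3]
ft_force: [0.4, -0.4, -1.3]
finger_gap: 18.2
```

```bash
cat >> h.py <<'E'
O=np.array([581.1,27.3]);vx=np.array([-.983,.182]);vy=np.array([-.182,-.983])
def tipd(sign,f,view=False):
    "offset of held pin along its point direction; sign=+1 if point is at tool +x. needs bright tip in wrist view"
    s=r.sense(); p,c=snap("wrist",f); T=Ro.from_euler('xyz',s["tcp_rot"],degrees=True).as_matrix()
    print("pos",s["tool_pos"],s["tcp_rot"],"f",s["ft_force"],"gap",s["finger_gap"])
    for dd in(-3,0,3): print(dd,pix(c,[s["tool_pos"]+T@[sign*48+dd,0,5],s["tool_pos"]+T@[-sign*36+dd,0,5]]).ravel())
    return p,c
E
python3 - <<'E'
from h import *
p,c=tipd(-1,"w8.png"); crop(p,160,480,150,390,2.5,"c8.png")
E
```

```text
pos [598.26  53.17 126.47] [-180.      0.    169.29] f [ 0.4  -0.4  -1.29] gap 18.193326634667287
-3 [318.12 374.33 317.98 203.09]
0 [318.11 369.14 317.97 195.79]
3 [318.11 363.9  317.97 188.39]
```

View pics/c8.png

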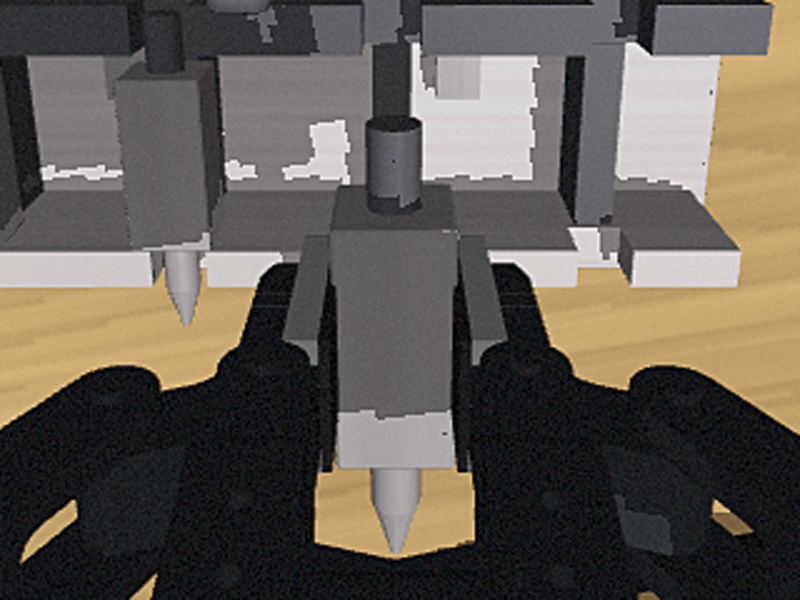

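```bash
python3 - <<'E'
from h import *
goto(*(O-8.3*vx-27.7*vy),53,169.5)
E
```

```text
now [598.27  53.17 126.42] [180.     0.   169.32] -> shift [ 3.87 -0.89 73.42] turn z -0.1821298909911775
```

carry_out --commands '[[[0,3.9,-0.9,0,0,0,-0.2],[0,3.9,-0.9,30,0,0,-0.2],[0,3.9,-0.9,55,0,0,-0.2],[0,3.9,-0.9,65,0,0,-0.2],[0,3.9,-0.9,65,0,0,-0.2]]]'

```text
time: 19.45
tool_pos: [593.7, 53.0, 60.8]
tcp_rot: [-180.0, -0.1, 169.6]
ft_force: [-0.3, 0.2, -1.2]
finger_gap: 18.4
```

carry_out --commands '[[[0,0,0,4,0,0,0],[0,0,0,8,0,0,0],[0,0,0,8,0,0,0],[0,0,0,8,0,0,0]]]'

```text
time: 19.95
tool_pos: [594.4, 53.0, 53.6]
tcp_rot: [180.0, 0.0, 169.6]
ft_force: [-0.1, -0.7, -1.8]
finger_gap: 18.2
```

carry_out --commands '[[[40,0,0,0,0,0,0],[40,0,0,0,0,0,0],[40,0,0,0,0,0,0],[40,0,0,-25,0,0,0],[40,0,0,-60,0,0,0]]]'

```text
time: 20.58
tool_pos: [593.1, 53.0, 112.7]
tcp_rot: [-180.0, -0.2, 169.6]
ft_force: [1.0, -0.0, 0.1]
finger_gap: 40.2
```

carry_out --commands '[[[40,-4,-50,0,0,0,0],[40,-4,-109,0,0,0,0],[40,-4,-109,0,0,0,0],[40,-4,-109,0,0,0,0]]]'

```text
time: 21.08
tool_pos: [578.6, -54.9, 113.4]
tcp_rot: [180.0, 0.0, 169.6]
ft_force: [-0.4, 0.2, 0.2]
finger_gap: 39.9
```

```bash
python3 - <<'E'
from h import *
goto(*(O-12.5*vx+81.3*vy),52,169.5)
p,c=snap("wrist"); crop(p,160,480,150,390,2.5,"c9.png")
E
```

```text
now [578.59 -54.94 113.39] [179.97   0.   169.55] -> shift [ 0.01  0.02 61.39] turn z 0.05228005104251565
```

View pics/c9.png

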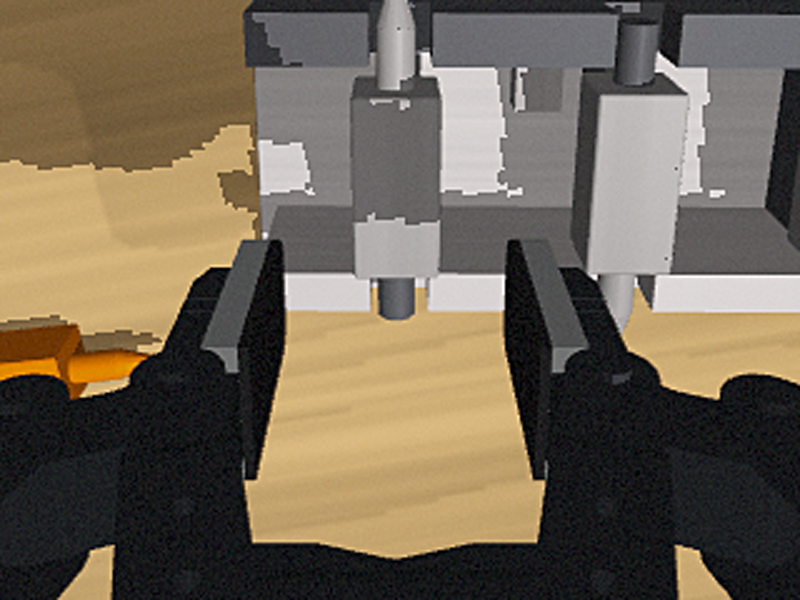

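carry_out --commands '[[[40,0,0,25,0,0,0],[40,0,0,50,0,0,0],[40,0,0,61.4,0,0,0],[40,0,0,61.4,0,0,0],[20,0,0,61.4,0,0,0]]]'

```text
time: 21.75
tool_pos: [579.4, -54.7, 53.0]
tcp_rot: [180.0, 0.1, 169.6]
ft_force: [0.2, 0.6, 0.0]
finger_gap: 23.2
```

carry_out --commands '[[[0,0,0,0,0,0,0],[0,0,0,0,0,0,0],[0,0,0,0,0,0,0]]]'

```text
time: 22.12
tool_pos: [579.7, -55.0, 53.5]
tcp_rot: [180.0, 0.1, 169.6]
ft_force: [0.2, 0.6, 7.0]
finger_gap: 18.4
```

carry_out --commands '[[[0,0,0,-15,0,0,0],[0,0,0,-40,0,0,0],[0,0,0,-75,0,0,0],[0,0,0,-75,0,0,10],[0,0,0,-75,0,0,20]]]'

```text
time: 22.75
tool_pos: [579.0, -55.2, 128.6]
tcp_rot: [180.0, 0.1, 149.3]
ft_force: [-0.2, 0.2, -1.5]
finger_gap: 18.0
```

carry_out --commands '[[[0,0,0,0,0,0,10],[0,0,0,0,0,0,20],[0,0,0,0,0,0,30],[0,0,0,0,0,0,40],[0,0,0,0,0,0,50]]]'

```text
time: 23.38
tool_pos: [578.5, -55.1, 127.7]
tcp_rot: [180.0, 0.0, 99.3]
ft_force: [-0.2, 0.3, -1.2]
finger_gap: 18.0
```

carry_out --commands '[[[0,0,0,0,0,0,10],[0,0,0,0,0,0,20],[0,0,0,0,0,0,30],[0,0,0,0,0,0,40],[0,0,0,0,0,0,50]]]'

```text
time: 24.0
tool_pos: [578.5, -55.1, 127.7]
tcp_rot: [180.0, 0.0, 49.3]
ft_force: [1.3, 0.0, -0.1]
finger_gap: 18.2
```

carry_out --commands '[[[0,0,0,0,0,0,10],[0,0,0,0,0,0,20],[0,0,0,0,0,0,30],[0,0,0,0,0,0,40],[0,0,0,0,0,0,50]]]'

```text
time: 24.62
tool_pos: [578.5, -55.1, 127.7]
tcp_rot: [180.0, -0.0, -0.7]
ft_force: [-0.4, 0.4, -1.6]
finger_gap: 18.3
```

carry_out --commands '[[[0,0,0,0,0,0,10],[0,0,0,0,0,0,10],[0,0,0,0,0,0,10],[0,0,0,0,0,0,10]]]'

```text
time: 25.12
tool_pos: [578.5, -55.0, 127.1]
tcp_rot: [180.0, 0.0, -10.3]
ft_force: [0.4, 0.7, -1.5]
finger_gap: 18.3
```

```bash
python3 - <<'E'
from h import *
p,c=tipd(1,"w10.png"); 
g=p[:,:,1].astype(int); print(g[150:215,312:326:2].T)
E
```

```text
pos [578.53 -54.96 127.05] [180.     0.   -10.25] f [ 0.41  0.72 -1.51] gap 18.31037108285529
-3 [317.05 174.45 317.34 353.81]
0 [317.03 166.77 317.33 348.4 ]
3 [317.02 158.98 317.32 342.93]
[[202 204 199 198 205 185  83  98  94  93  95  93  75 116 224 223 108 119
   93  94 117 128 134 142 153 159 155 155 154 156 154 156 157 157 158 161
  160 162 162 164 164 164 164 164 161 162 165 161 163 163 165 162 165 163
  162 164 162 163 162 164 161 165 160 166 160]
 [204 204 202 198 204 185  81  98  95  94  89  71  88 106 129 131 146 156
  160 156 157 158 158 156 157 160 162 162 170 176 175 179 175 175 172 173
  171 170 172 168 167 171 137 170 171 169 168 169 169 168 166 169 167 168
  170 167 169 164 167 169 166 167 168 166 168]
 [203 201 202 202 203 184  80  97  91  85 168 168 167 165 168 172 180 185
  183 183 184 181 184 181 180 179 181 177 177 175 176 174 177 176 176 173
  176 170 174 171 169 170 173 172 169 173 171 169 169 171 170 171 170 170
  170 169 168 169 171 171 168 170 170 167 167]
 [201 202 201 198 203 188  78  95  86  56 190 184 177 174 176 174 175 172
  170 173 169 174 169 168 16
[... 274 characters left out ...]
 154 154 151 156 154 157 158 157 157 158
  157 160 160 162 164 166 135 155 157 156 156 160 156 159 157 155 159 155
  159 153 156 159 158 157 158 159 154 156 155]
 [202 202 200 199 200 215  73  95  90  96  97  94  92 124 230 146 101  95
   95 118 101 114 115 118 114 120 121 122 125 131 134 138 144 147 149 148
  149 150 151 148 147 148 152 152 145 151 150 147 149 148 151 150 147 148
  151 149 148 153 152 147 150 147 149 149 147]
 [204 202 198 199 202 216  76  94  96  98  97  90  91  70 220 207 206 208
  210 216 222 185 148 107  72  82  86 111 103 110 113 109 120 117 116 117
  127 127 126 131 129 135 118 143 135 141 139 138 138 135 138 137 135 140
  136 136 139 140 139 136 138 137 136 143 138]]
```

```bash
python3 - <<'E'
from h import *
goto(*(O-7.5*vx+81.2*vy),53.5,-10.5)
E
```

```text
now [578.53 -54.95 126.99] [180.     0.   -10.28] -> shift [-4.95 -0.19 73.49] turn z 0.21804104047441797
```

carry_out --commands '[[[0,-5,-0.2,0,0,0,0.2],[0,-5,-0.2,30,0,0,0.2],[0,-5,-0.2,55,0,0,0.2],[0,-5,-0.2,65,0,0,0.2],[0,-5,-0.2,65,0,0,0.2]]]'

```text
time: 25.8
tool_pos: [573.1, -53.7, 61.4]
tcp_rot: [-180.0, 0.1, -10.6]
ft_force: [0.5, -0.7, -1.1]
finger_gap: 18.0
```

carry_out --commands '[[[0,0,0,4,0,0,0],[0,0,0,8,0,0,0],[0,0,0,8,0,0,0],[0,0,0,8,0,0,0]]]'

```text
time: 26.3
tool_pos: [573.8, -53.9, 54.1]
tcp_rot: [180.0, -0.0, -10.6]
ft_force: [0.1, 0.6, -1.0]
finger_gap: 18.3
```

carry_out --commands '[[[40,0,0,0,0,0,0],[40,0,0,0,0,0,0],[40,0,0,0,0,0,0],[40,0,0,-40,0,0,0],[60,0,0,-100,0,0,0]]]'

```text
time: 26.92
tool_pos: [571.7, -53.5, 152.5]
tcp_rot: [180.0, 0.3, -10.6]
ft_force: [0.5, -0.6, 0.1]
finger_gap: 56.7
```

```bash
python3 - <<'E'
from h import *
p,c=snap("scene","s11.png")
for n,f in(("old",cv2.imread("pics/scene0.png")[:,:,::-1]),("new",p)):
    h=cv2.cvtColor(np.ascontiguousarray(f),cv2.COLOR_RGB2HSV)
    m=((h[:,:,1]<60)).astype(np.uint8); m[:225]=0;m[280:]=0;m[:,:195]=0;m[:,260:]=0
    N,L,S,C=cv2.connectedComponentsWithStats(m)
    for i in range(1,N):
        if S[i][4]>20: print(n,S[i],C[i])
a,b=onz(c,(215.5,243.7),10),onz(c,(236,260),10); print(a,b,np.degrees(np.arctan2(*(a-b)[::-1])),np.linalg.norm(a-b))
goto(553,-320,200,45)
E
```

```text
old [215 241  23  20 179] [226.32 250.52]
new [215 241  23  20 185] [226.38 250.64]
[ 524.63 -340.32] [ 585.91 -301.81] -147.85497205964265 72.3726719093056
now [577.16 -54.41 164.08] [-180.     -0.55  -10.58] -> shift [ 25.34 265.51 -35.69] turn z -55.576792097935595
```

carry_out --commands '[[[60,5,53,-20,0,0,-8],[60,10,106,-36,0,0,-16],[60,15,159,-36,0,0,-24],[60,20,212,-36,0,0,-32],[60,25,265,-36,0,0,-42]]]'

```text
time: 27.6
tool_pos: [549.4, -320.7, 190.1]
tcp_rot: [180.0, -0.0, 31.7]
ft_force: [-0.6, 0.6, -0.1]
finger_gap: 59.9
```

carry_out --commands '[[[60,0,0,40,0,0,0],[60,0,0,70,0,0,0],[60,0,0,70,0,0,0],[60,0,0,70,0,0,0]]]'

```text
time: 28.1
tool_pos: [550.2, -319.2, 121.3]
tcp_rot: [179.9, -0.0, 31.4]
ft_force: [0.2, -0.3, 0.2]
finger_gap: 60.1
```

```bash
python3 - <<'E'
from h import *
s=r.sense(); print(s["tool_pos"],s["tcp_rot"])
p,c=snap("wrist","w12.png"); print(pix(c,[[553,-320,20]]))
crop(p,160,480,100,340,2.5,"c12.png")
E
```

```text
[ 550.24 -319.2   121.3 ] [179.92  -0.03  31.43]
[[320.09 201.13]]
```

View pics/c12.png

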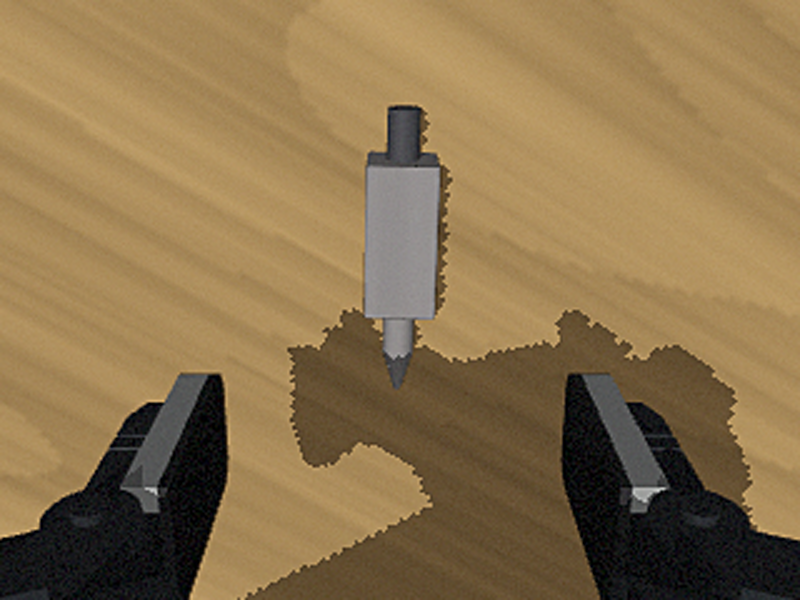

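The crop shows the grey spare with its body at (320,196), its point toward the gripper (down, tip at (319,255)) and its stub up.

```bash
python3 - <<'E'
from h import *
c=viewer.calibration("wrist"); f=lambda u,v,z: onz(c,(160+u/2.5,100+v/2.5),z)
Q=np.array([f(367,165,20),f(440,165,20),f(436,318,20),f(363,317,20)]); print(Q.mean(0),np.linalg.norm(Q[0]-Q[3]))
t=f(398,388,10);s=f(404,107,10); print(t,s,np.linalg.norm(t-s),t+(s-t)*48/84); a=np.degrees(np.arctan2(*(s-t)[::-1])); print(a)
C=(Q.mean(0)+t+(s-t)*48/84)/2; goto(*C,16,a)
E
```

```text
[ 555.86 -319.32] 43.63190976887406
[ 513.61 -344.14] [ 586.75 -301.31] 84.75775113562524 [ 555.4  -319.66]
30.351379834625913
now [ 550.71 -319.42  122.06] [179.84  -0.07  31.44] -> shift [  4.04   2.33 106.07] turn z 1.086685299147348
```

carry_out --commands '[[[45,4,2.3,40,0,0,1.1],[45,4,2.3,80,0,0,1.1],[45,4,2.3,94,0,0,1.1],[45,4,2.3,94,0,0,1.1],[45,4,2.3,94,0,0,1.1]]]'

```text
time: 28.78
tool_pos: [555.8, -319.8, 28.5]
tcp_rot: [179.8, -0.1, 30.3]
ft_force: [0.8, 0.1, -0.5]
finger_gap: 45.1
```

```bash
python3 - <<'E'
from h import *
goto(555.6,-319.5,24,30.4); print(r.sense()["ft_force"])
E
```

```text
now [ 555.75 -319.81   28.53] [179.81  -0.09  30.32] -> shift [ 0.02 -0.36  4.53] turn z -0.07900043129802725
[ 0.76  0.15 -0.52]
```

Go 4 mm deeper, grip, lift clear.

carry_out --commands '[[[45,0,0,4.5,0,0,0],[20,0,0,4.5,0,0,0],[0,0,0,4.5,0,0,0],[0,0,0,4.5,0,0,0],[0,0,0,4.5,0,0,0]]]' --grip_force 90

```text
time: 29.4
tool_pos: [554.6, -319.1, 22.2]
tcp_rot: [179.9, -0.0, 30.3]
ft_force: [-1.2, 0.5, 5.4]
finger_gap: 18.2
```

carry_out --commands '[[[0,0,0,-25,0,0,0],[0,0,0,-60,0,0,0],[0,0,0,-110,0,0,0],[0,0,0,-120,0,0,-10],[0,0,0,-120,0,0,-20]]]'

```text
time: 30.02
tool_pos: [554.9, -319.3, 143.1]
tcp_rot: [179.9, -0.0, 50.6]
ft_force: [-0.4, -0.2, -1.6]
finger_gap: 17.9
```

```bash
python3 - <<'E'
from h import *
print(r.sense()["joint_pos"]);goto(*(O-9.3*vx-82*vy),140,169.5)
E
```

```text
[-34.5   17.47  85.19   0.    77.2    4.85]
now [ 554.9  -319.28  143.07] [179.85  -0.01  50.65] -> shift [ 360.88 -230.95    2.56] turn z -118.85498096543895
```

carry_out --commands '[[[0,45,-29,0,0,0,0],[0,90,-58,0,0,0,0],[0,135,-87,0,0,0,0],[0,180,-116,0,0,0,0]]]'

```text
time: 30.52
tool_pos: [579.4, -104.5, 140.8]
tcp_rot: [-180.0, 0.0, 50.3]
ft_force: [0.1, 0.4, -0.9]
finger_gap: 18.2
```

carry_out --commands '[[[0,45,-29,0,0,0,0],[0,90,-58,0,0,0,0],[0,135,-87,0,0,0,0],[0,180,-116,0,0,0,0]]]'

```text
time: 31.02
tool_pos: [605.1, 108.1, 140.9]
tcp_rot: [-180.0, 0.0, 50.3]
ft_force: [-0.2, -0.6, -0.3]
finger_gap: 17.8
```

carry_out --commands '[[[0,0,0,0,0,0,-10],[0,0,0,0,0,0,-20],[0,0,0,0,0,0,-30],[0,0,0,0,0,0,-40],[0,0,0,0,0,0,-50]]]'

```text
time: 31.65
tool_pos: [605.0, 106.4, 140.6]
tcp_rot: [-179.9, -0.0, 100.6]
ft_force: [-0.7, -0.7, -1.0]
finger_gap: 17.5
```

carry_out --commands '[[[0,0,0,0,0,0,-10],[0,0,0,0,0,0,-20],[0,0,0,0,0,0,-30],[0,0,0,0,0,0,-40],[0,0,0,0,0,0,-50]]]'

```text
time: 32.28
tool_pos: [605.0, 106.4, 140.6]
tcp_rot: [-180.0, -0.1, 150.6]
ft_force: [0.2, -0.3, -1.7]
finger_gap: 17.6
```

carry_out --commands '[[[0,0,0,0,0,0,-10],[0,0,0,0,0,0,-18.9],[0,0,0,0,0,0,-18.9],[0,0,0,0,0,0,-18.9],[0,0,0,0,0,0,-18.9]]]'

```text
time: 32.9
tool_pos: [605.4, 106.4, 141.3]
tcp_rot: [-180.0, -0.0, 169.1]
ft_force: [-0.0, 0.5, -0.7]
finger_gap: 17.6
```

```bash
python3 - <<'E'
from h import *
p,c=tipd(-1,"w13.png"); crop(p,160,480,150,390,2.5,"c13.png")
s=r.sense();T=Ro.from_euler('xyz',s["tcp_rot"],degrees=True).as_matrix()
print(pix(c,[s["tool_pos"]+T@[-48,0,12.2],s["tool_pos"]+T@[36,0,12.2],[*(O-40*vx-82*vy),52]]))
goto(*(O-9.3*vx-82*vy),58.5,169.5)
E
```

```text
pos [605.44 106.39 141.27] [-180.     -0.01  169.1 ] f [-0.01  0.5  -0.71] gap 17.605971856399695
-3 [318.17 374.36 318.03 203.12]
0 [318.16 369.17 318.03 195.82]
3 [318.16 363.93 318.02 188.42]
[[318.24 357.7 ]
 [318.03 190.63]
 [317.89 251.81]]
now [605.48 106.41 141.32] [180.    -0.01 169.13] -> shift [ 0.26 -0.26 82.82] turn z -0.36934736324460005
```

View pics/c13.png

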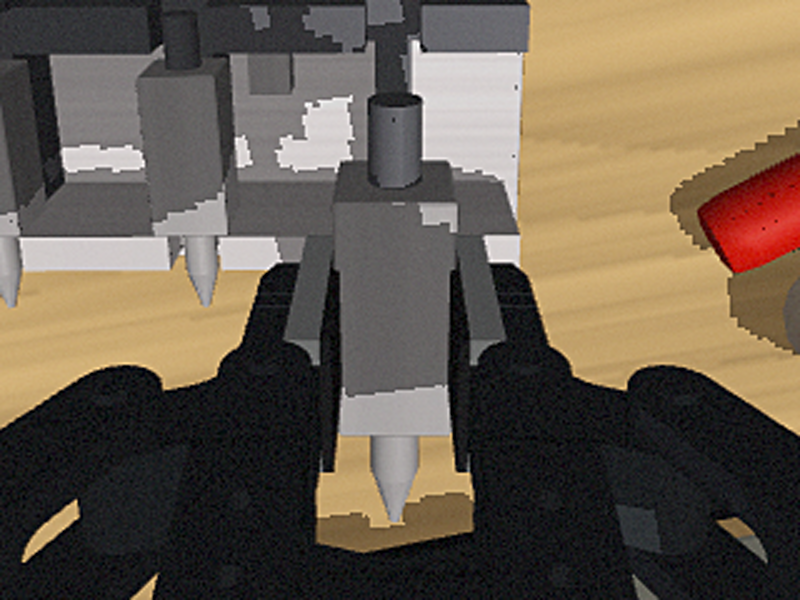

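The spare is held with its point out and its tip at (318,358). I'll lower it into pocket 0.

carry_out --commands '[[[0,0.8,-0.6,0,0,0,-0.4],[0,0.8,-0.6,35,0,0,-0.4],[0,0.8,-0.6,65,0,0,-0.4],[0,0.8,-0.6,74,0,0,-0.4],[0,0.8,-0.6,74,0,0,-0.4]]]'

```text
time: 33.58
tool_pos: [604.4, 105.9, 67.3]
tcp_rot: [-180.0, -0.1, 169.6]
ft_force: [0.4, -0.8, -1.3]
finger_gap: 18.0
```

carry_out --commands '[[[0,0,0,4,0,0,0],[0,0,0,8,0,0,0],[0,0,0,8,0,0,0],[0,0,0,8,0,0,0]]]'

```text
time: 34.08
tool_pos: [604.8, 106.0, 59.7]
tcp_rot: [180.0, 0.0, 169.6]
ft_force: [-0.2, -1.2, -0.3]
finger_gap: 18.1
```

carry_out --commands '[[[0,0,0,1.5,0,0,0],[0,0,0,1.5,0,0,0],[40,0,0,1.5,0,0,0],[40,0,0,1.5,0,0,0],[40,0,0,1.5,0,0,0]]]'

```text
time: 34.7
tool_pos: [604.6, 106.0, 58.0]
tcp_rot: [180.0, 0.0, 169.6]
ft_force: [0.2, 0.1, 0.5]
finger_gap: 39.8
```

carry_out --commands '[[[45,0,0,-50,0,0,0],[45,0,0,-100,0,0,0],[45,15,-40,-150,0,0,0],[45,30,-80,-160,0,0,0],[45,30,-80,-160,0,0,0]]]'

```text
time: 35.33
tool_pos: [560.8, 30.6, 220.2]
tcp_rot: [-180.0, 0.2, 169.5]
ft_force: [0.7, 0.4, -0.0]
finger_gap: 45.0
```

carry_out --commands '[[[45,0,0,0,0,0,0],[45,0,0,0,0,0,0]]]'

```text
time: 35.58
tool_pos: [560.6, 33.4, 216.9]
tcp_rot: [180.0, -0.1, 169.7]
ft_force: [-0.3, 0.5, 0.0]
finger_gap: 45.2
```

```bash
python3 - <<'E'
from h import *
print(r.sense()["tool_pos"])
p,c=snap("wrist","w14.png"); print(pix(c,[[*(O-9.5*vx+k*27*vy),56] for k in(-3,-1,1,3)]+[[*(O+70*vx),100]]))
crop(p,180,460,0,210,2.85,"c14.png")
E
```

```text
[560.58  33.42 216.95]
[[407.53 215.28]
 [345.88 215.2 ]
 [284.21 215.12]
 [222.54 215.04]
 [314.56 129.24]]
```

View pics/c14.png

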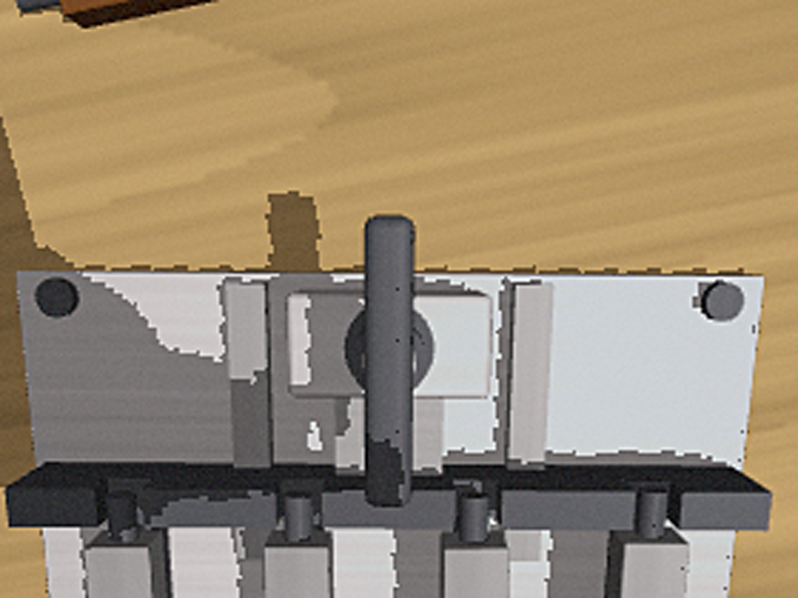

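The bar now lies along the vise's x axis, at yaw ≈169.5, so the open stop is there and the handle sprang back to tee≈0. Before clamping I'll check the seating of all pins in one composite picture.

```bash
python3 - <<'E'
from h import *
w=cv2.imread("pics/w14.png")[160:290,190:440]
sc,c=snap("scene","s15.png"); si,d=snap("side","d15.png")
a=cv2.resize(w,(800,416),interpolation=2)
b=cv2.resize(si[195:290,255:360,::-1],(204,184),interpolation=2)
e=cv2.resize(sc[175:250,305:420,::-1],(282,184),interpolation=2)
im=np.zeros((600,800,3),np.uint8); im[:416]=a; im[416:,:204]=b; im[416:,210:492]=e
cv2.imwrite("pics/c15.png",im)
E
```

```text
(no output)
```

View pics/c15.png

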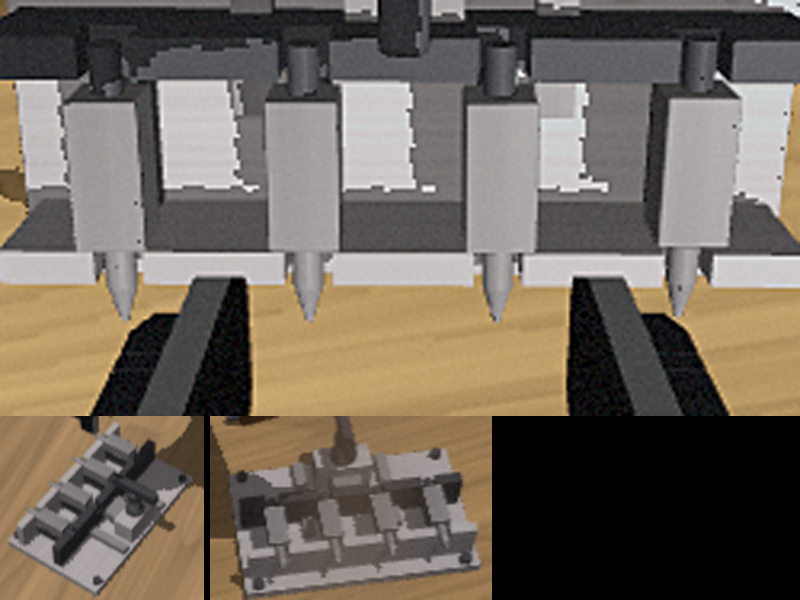

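All four pins lie flat in their notches with points out, and their front edges line up within about 1 mm. Next I'll grip the bar and clamp.

```bash
python3 - <<'E'
from h import *
goto(511.8,41,103.5,169.6)
E
```

```text
now [560.59  33.37 217.08] [-179.99   -0.08  169.67] -> shift [ 49.21  -1.23 113.65] turn z 0.07321883483373881
```

carry_out --commands '[[[45,49,-1.2,0,0,0,0],[45,49,-1.2,40,0,0,0],[45,49,-1.2,80,0,0,0],[45,49,-1.2,95,0,0,0],[45,49,-1.2,95,0,0,0]]]'

```text
time: 36.35
tool_pos: [511.6, 40.5, 122.0]
tcp_rot: [-180.0, -0.1, 169.6]
ft_force: [0.5, 0.1, 0.7]
finger_gap: 45.2
```

carry_out --commands '[[[45,0,0,0,0,0,0],[45,0,0,0,0,0,0]]]'

```text
time: 36.6
tool_pos: [513.5, 40.3, 124.7]
tcp_rot: [180.0, 0.2, 169.6]
ft_force: [0.2, -0.1, 0.0]
finger_gap: 45.3
```

```bash
python3 - <<'E'
from h import *
goto(511.8,41,103.5,169.6)
E
```

```text
now [513.55  40.3  124.67] [179.97   0.16 169.62] -> shift [ 1.9   0.37 21.16] turn z 0.017255502438985104
```

carry_out --commands '[[[45,1.5,0.4,12,0,0,0],[45,1.5,0.4,21,0,0,0],[0,1.5,0.4,21,0,0,0],[0,1.5,0.4,21,0,0,0],[0,1.5,0.4,21,0,0,0]]]' --grip_force 60

```text
time: 37.22
tool_pos: [510.7, 41.4, 101.8]
tcp_rot: [180.0, -0.0, 169.6]
ft_force: [-0.8, 3.6, -2.9]
finger_gap: 10.7
```

carry_out --commands '[[[0,0,0,0,0,0,0],[0,0,0,0,0,0,5],[0,0,0,0,0,0,10],[0,0,0,0,0,0,10]]]'

```text
time: 37.72
tool_pos: [510.8, 41.6, 101.8]
tcp_rot: [180.0, -0.0, 159.6]
ft_force: [-0.7, 5.7, -3.0]
finger_gap: 10.6
```

```bash
cat > st.py <<'E'
from h import *
s=r.sense(); print(s["time"],s["tool_pos"],s["tcp_rot"],s["ft_force"],s["wrist_torque"],s["finger_gap"],s["joint_pos"][5])
E
python3 st.py
```

```text
37.725 [510.77  41.62 101.81] [179.95  -0.03 159.56] [-0.74  5.75 -2.98] [ 0.87  0.04 -0.17] 10.556807584601014 -70.68887036160999
```

carry_out --commands '[[[0,0,0,0,0,0,8],[0,0,0,0,0,0,16],[0,0,0,0,0,0,24],[0,0,0,0,0,0,32],[0,0,0,0,0,0,40]]]'

```text
time: 38.35
tool_pos: [511.3, 42.3, 101.8]
tcp_rot: [179.9, -0.1, 119.4]
ft_force: [4.3, 8.6, -6.5]
finger_gap: 10.5
```

carry_out --commands '[[[0,0,0,0,0,0,8],[0,0,0,0,0,0,16],[0,0,0,0,0,0,24],[0,0,0,0,0,0,32],[0,0,0,0,0,0,40]]]'

```text
time: 38.98
tool_pos: [512.3, 42.5, 101.9]
tcp_rot: [179.8, -0.2, 79.4]
ft_force: [10.0, 10.6, -12.6]
finger_gap: 10.9
```

carry_out --commands '[[[0,0,0,0,0,0,8],[0,0,0,0,0,0,16],[0,0,0,0,0,0,24],[0,0,0,0,0,0,30],[0,0,0,0,0,0,30]]]'

```text
time: 39.6
tool_pos: [512.9, 42.2, 101.9]
tcp_rot: [179.9, -0.3, 49.5]
ft_force: [14.3, 8.5, -15.3]
finger_gap: 10.5
```

```bash
python3 st.py
```

```text
39.6 [512.92  42.21 101.87] [179.86  -0.28  49.54] [ 14.27   8.47 -15.26] [ 1.51 -2.15 -0.16] 10.483634632928531 39.32759986818223
```

2.1 rad now. I'll continue in smaller steps and watch the torque.

carry_out --commands '[[[0,0,0,0,0,0,6],[0,0,0,0,0,0,12],[0,0,0,0,0,0,18],[0,0,0,0,0,0,24],[0,0,0,0,0,0,24]]]'

```text
time: 40.22
tool_pos: [513.3, 41.7, 101.9]
tcp_rot: [179.9, -0.3, 25.5]
ft_force: [16.1, 6.6, -16.2]
finger_gap: 10.7
```

```bash
python3 st.py
```

```text
40.225 [513.29  41.74 101.88] [179.93  -0.33  25.53] [ 16.1    6.56 -16.19] [ 1.13 -2.51 -0.14] 10.660185574646963 63.32394342154424
```

carry_out --commands '[[[0,0,0,0,0,0,5],[0,0,0,0,0,0,10],[0,0,0,0,0,0,15],[0,0,0,0,0,0,20],[0,0,0,0,0,0,20]]]'

```text
time: 40.85
tool_pos: [513.4, 41.3, 101.9]
tcp_rot: [-180.0, -0.3, 5.5]
ft_force: [16.8, 4.5, -17.6]
finger_gap: 10.4
```

```bash
python3 st.py
```

```text
40.85 [513.4   41.3  101.89] [-180.     -0.35    5.54] [ 16.82   4.46 -17.63] [ 0.74 -2.65 -0.1 ] 10.359190477655797 83.3086074981561
```

carry_out --commands '[[[0,0,0,0,0,0,3],[0,0,0,0,0,0,5],[0,0,0,0,0,0,6]]]'

```text
time: 41.22
tool_pos: [513.4, 41.1, 101.9]
tcp_rot: [-180.0, -0.3, -0.4]
ft_force: [16.6, 3.3, -16.9]
finger_gap: 10.4
```

```bash
python3 st.py; python3 - <<'E'
from h import *
p,c=snap("wrist","w16.png")
p2,c2=snap("scene","s16.png");p3,c3=snap("side","d16.png")
E
```

```text
41.225 [513.41  41.15 101.88] [-179.98   -0.34   -0.42] [ 16.57   3.29 -16.88] [ 0.62 -2.69  0.2 ] 10.382717803167573 89.26725380398264
```

carry_out --commands '[[[0,0,0,0,0,0,0],[0,0,0,0,0,0,0]]]'

```text
time: 41.62
tool_pos: [513.4, 41.2, 101.9]
tcp_rot: [-180.0, -0.3, -0.4]
ft_force: [15.6, 3.4, -18.2]
finger_gap: 10.3
```

```bash
python3 st.py
```

```text
41.625 [513.43  41.16 101.89] [-179.97   -0.35   -0.38] [ 15.59   3.43 -18.17] [ 0.67 -2.59  0.13] 10.343510255432717 89.22501919855888
```

carry_out --commands '[[[0,0,0,0,0,0,2],[0,0,0,0,0,0,4],[0,0,0,0,0,0,4],[0,0,0,0,0,0,4]]]'

```text
time: 42.12
tool_pos: [513.4, 41.0, 101.9]
tcp_rot: [-180.0, -0.3, -4.4]
ft_force: [16.8, 4.1, -16.8]
finger_gap: 10.1
```

```bash
python3 st.py; python3 - <<'E'
from h import *
p2,c2=snap("scene","s17.png");p3,c3=snap("side","d17.png")
# composite: side before/after and scene before/after
im=np.zeros((600,800,3),np.uint8)
for i,(a,b) in enumerate((("d15.png","s15.png"),("d17.png","s17.png"))):
    A=cv2.imread("pics/"+a)[195:290,255:360];B=cv2.imread("pics/"+b)[175:250,305:420]
    im[300*i:300*i+300,:332]=cv2.resize(A,(332,300),interpolation=2); im[300*i:300*i+300,340:800]=cv2.resize(B,(460,300),interpolation=2)
cv2.imwrite("pics/c17.png",im)
E
```

```text
42.125 [513.43  41.02 101.91] [-179.96   -0.34   -4.38] [ 16.8    4.14 -16.84] [ 0.52 -2.63  0.07] 10.071101787673443 93.2266462908528
```

```bash
python3 - <<'E'
from h import *
t=[]
for i in range(8):
    p,c=snap("wrist","w18.png"); t.append(r.sense()["wrist_torque"])
t=np.array(t); print(t.mean(0),t.std(0))
print(pix(c,[[*(O-12*vx+k*27*vy),56] for k in(-3,-1,1,3)]+[[*(O+10*vx+k*27*vy),56] for k in(-3,-1,1,3)]))
a=p[0:230,100:560,::-1]
cv2.imwrite("pics/c18.png",cv2.resize(a,None,fx=1.73,fy=1.73,interpolation=2))
E
```

```text
[ 0.55 -2.63  0.05] [0.03 0.03 0.01]
[[162.6   59.49]
 [280.24  72.63]
 [395.51  85.5 ]
 [508.46  98.12]
 [163.81 108.66]
 [276.88 120.81]
 [387.75 132.71]
 [496.48 144.4 ]]
```

The picture limit is reached, so I'll measure the jaw from image profiles along the vise's x axis, comparing the open state (w14) with now (w18).

```bash
python3 - <<'E'
from h import *
import pickle
cn=viewer.calibration("wrist")
# rebuild w14 calibration from its TCP pose using the fixed hand-eye offset
s=r.sense()
def mk(pos,rot):
    T=Ro.from_euler('xyz',rot,degrees=True).as_matrix()
    T0=Ro.from_euler('xyz',s["tcp_rot"],degrees=True).as_matrix()
    R0=cv2.Rodrigues(cn["rvec"])[0]; off=T0.T@(-R0.T@cn["tvec"]-s["tool_pos"]); R=R0@T0@T.T
    return dict(camera_matrix=cn["camera_matrix"],rvec=cv2.Rodrigues(R)[0],tvec=-R@(np.array(pos)+T@off))
X=np.arange(2,32,1.)
for f,c in(("w14.png",mk([560.58,33.42,216.95],[180,-.08,169.67])),("w18.png",cn),("w1.png",mk([552.89,18.75,220.76],[-179.94,.01,76.66]))):
    g=cv2.GaussianBlur(cv2.imread("pics/"+f)[:,:,1],(3,3),0)
    print(f)
    for y in(-81-15,-54-8,-54+8,-8,8,46,62,96):
        q=pix(c,[[*(O+x*vx+y*vy),52] for x in X])
        v=cv2.remap(g,q[:,0].astype(np.float32)[None],q[:,1].astype(np.float32)[None],1)[0]
        print(y,' '.join('%3d'%k for k in v))
print('x   ',' '.join('%3d'%k for k in X))
E
```

```text
w14.png
-96 205 206 208 209 209 206 203 203 204 205 207 208 209 209 178 118  93  99 100 100 100 100 100 101 102 102  80  46  32  32
-62 113 115 117 117 116 115 113 111 112 114 115 116 116 116 110 101  98  98  97  98  99  99 100  99  99  98  84  51  31  30
-46 204 207 209 211 202 180 171 173 173 173 173 173 174 176 157 108  91  96  95  95  96  97  97  97  98  96  82  49  32  32
-8 114 116 118 117 115 115 116 116 114 113 113 114 116 116 110  97  90  91  92  91  91  91  92  90  86  81  69  50  42  45
8 202 204 206 205 203 204 205 203 202 201 202 205 205 208 198 145  96  86  90  91  90  90  91  91  91  93  87  57  33  32
46 199 202 204 199 184 184 187 171 150 144 149 149 135 126 127 109  89  85  86  86  86  87  88  88  72  51  45  38  32  31
62 198 200 200 198 196 198 198 196 195 195 195 197 198 199 196 149  95  83  86  86  87  88  88  80  60  47  44  37  30  30
96 190 191 192 192 190 191 191 190 188 188 189 190 192 193 192 136  60  40  44  45  46  48  49  47  47  46  44  39  33  29
w18.png
-96 204 203 205 209 205  52  39  40  91 101 100  99  99  99  99  99  99  99  98 104 187 204 202 20
[... 1305 characters left out ...]
 176 121  81  75  77  76  76  76  77  77  76  77  77  79  92 122 143 145 146 146 145
8 178 180 181 181 180 180 180 183 187 169 119  81  75  76  76  77  78  77  76  76  76  76  80 109 141 145 145 146 147 146
46 176 176 177 178 177 176 177 181 187 172 115  74  73  75  76  76  77  75  75  77  75  80  95 101 110 147 178 180 177 175
62  28  29  34  38  39  41  41  39  39  48  66  75  76  76  75  74  75  75  75  75  75  81  94 103 118 148 172 179 175 173
96  95  94  93  91  90  90  92  95  98  85  54  37  40  42  41  39  41  41  38  38  41  58  83  95  95  96  97  96  95  95
x      2   3   4   5   6   7   8   9  10  11  12  13  14  15  16  17  18  19  20  21  22  23  24  25  26  27  28  29  30  31
```

The jaw edge moved from x=16.8 (open) to about 10.2 uniformly, which is the pin contact position, and the handle stands at about 3.04 rad. I'll turn a little further, to about 3.14 rad, and compare the torque while turning.

carry_out --commands '[[[0,0,0,0,0,0,2],[0,0,0,0,0,0,4],[0,0,0,0,0,0,6]]]'

```text
time: 43.0
tool_pos: [513.4, 40.9, 101.9]
tcp_rot: [-179.9, -0.3, -10.4]
ft_force: [16.0, 3.3, -17.7]
finger_gap: 10.4
```

```bash
python3 st.py
```

```text
43.0 [513.4   40.91 101.89] [-179.94   -0.34  -10.43] [ 15.96   3.32 -17.67] [ 0.44 -2.66  0.23] 10.397281843015184 99.28233532523247
```

carry_out --commands '[[[0,0,0,0,0,0,0],[0,0,0,0,0,0,0],[0,0,0,0,0,0,0]]]'

```text
time: 43.38
tool_pos: [513.4, 40.9, 101.9]
tcp_rot: [-179.9, -0.3, -10.4]
ft_force: [15.6, 2.6, -17.1]
finger_gap: 10.6
```

```bash
python3 st.py
```

```text
43.375 [513.42  40.91 101.91] [-179.94   -0.34  -10.39] [ 15.61   2.62 -17.11] [ 0.48 -2.61  0.11] 10.611956455173456 99.22731555799422
```

Resistance has risen: static torque went from −0.17 in free turning to about +0.1–0.2 N m, at about 3.14 rad. I'll release and withdraw.

carry_out --commands '[[[20,0,0,0,0,0,0],[45,0,0,0,0,0,0],[45,0,0,0,0,0,0],[45,0,0,-40,0,0,0],[45,0,0,-90,0,0,0]]]'

```text
time: 44.0
tool_pos: [509.7, 40.9, 191.7]
tcp_rot: [180.0, 0.2, -10.4]
ft_force: [1.1, 0.2, 0.7]
finger_gap: 45.0
```

carry_out --commands '[[[45,0,0,-20,0,0,0],[45,0,0,-20,0,0,0],[45,0,0,-20,0,0,0],[45,0,0,-20,0,0,0]]]'

```text
time: 44.5
tool_pos: [509.9, 41.0, 210.1]
tcp_rot: [180.0, 0.2, -10.4]
ft_force: [0.0, -0.2, -0.2]
finger_gap: 45.2
```

```bash
python3 - <<'E'
from h import *
p,c=snap("wrist","w19.png"); g=cv2.GaussianBlur(p[:,:,1],(3,3),0)
print(r.sense()["tool_pos"],r.sense()["ft_force"])
def line(P):
    q=pix(c,P).astype(np.float32); return cv2.remap(g,q[:,:1].T,q[:,1:].T,1)[0]
def show(t,P): print(t,' '.join('%3d'%k for k in line(P)))
print("jaw edge along x 2..31 (z52)")
for y in(-96,-54,0,54,96): show(y,[[*(O+x*vx+y*vy),52] for x in range(2,32)])
print("pin bodies z56 along x -44..14, y offset +7, step 2")
for k in(-81,-27,27,81): show(k,[[*(O+x*vx+(k+7)*vy),56] for x in range(-44,16,2)])
print("points z46 along x -70..-34")
for k in(-81,-27,27,81): show(k,[[*(O+x*vx+k*vy),46] for x in range(-70,-32,2)])
print("bar z100: around circle r=28 deg rel vise x, step 10")
show("",[[*(O+70*vx+28*(np.cos(a)*vx+np.sin(a)*vy)),100] for a in np.radians(np.arange(0,360,10))])
E
```

```text
[510.03  40.99 210.27] [ 0.05 -0.05  0.89]
jaw edge along x 2..31 (z52)
-96 201 199 199 201 207 182  75  35  73  97  96  96  96  96  96  94  93  93  91 107 174 203 200 197 198 196 195 196 196 198
-54 111 109 108 110 110 106  71  39  69  98  95  94  94  93  93  94  93  93  93  90 126 183 195 192 193 191 190 192 192 191
0 191 191 190 191 193 200 155  51  56  86  89  87  88  88  88  89  88  87  85  86  97 134 161 161 160 159 159 159 158 157
54 186 185 184 183 188 198 160  62  42  75  85  83  83  83  84  84  84  82  82  79 110 165 188 189 187 185 183 184 185 187
96 184 181 179 178 181 191 171  83  37  71  82  80  81  80  80  80  81  81  81  80  90 146 190 186 183 183 181 179 180 182
pin bodies z56 along x -44..14, y offset +7, step 2
-81 140 134 107 110 115 129 179 177 177 176 175 175 174 175 173 172 172 172 171 171 170 170 170 169 168 167 169  63  60  62
-27 203 199 178 178 177 163 170 168 166 166 165 165 165 164 163 163 163 162 161 160 161 159 160 159 157 158 159  79  82  83
27 110 190 185 189 188 172 156 157 156 154 157 154 154 153 153 153 153 153 152 152 152 151 151 150 151 149 151 111  80  83
81  60 181 187 186 187 185 150 151 150 149 149 149 149 149 147 148 148 148 149 148 146 147 148 147 147 146 147 116  81  83
points z46 along x -70..-34
-81   0   0   0 139 146 136 133 129 134 134 135 139 138 139 138 138 140 133 166
-27   0   0   0 139 141 141 143 145 145 144 146 155 157 158 157 157 151 158 162
27   0   0   0 140 143 144 145 151 152 151 150 166 171 170 169 170 171 172 151
81   0   0   0 144 143 146 137 143 146 148 149 160 165 167 166 167 165 167 150
bar z100: around circle r=28 deg rel vise x, step 10
  44  82 134 142 147 144 145 144  81  82  83 108 109 187 158 115  86  57  84  89 116 201 195 194 177 178 152 144 145 145 145 156 145 145 144  47
```

All four bodies span −34 to +9.5 mm between lip and jaw, and the handle stayed at half a turn. Handing in.

```bash
python3 -c "
from bench import r
print(r.hand_in(), r.sense()['time'])"
```

```text
the job is handed in; nothing more can be done
the job is handed in; nothing more can be done
```

I opened the jaw to its stop and turned the three vise pins (pockets 1–3) end for end. I then put the grey spare in pocket 0, point out, screwed the T-handle up to about 3.14 rad (estimated from the tool's yaw) and handed in at about 44.5 s.

**Last checks, by image profile:** all four pin bodies span from the lip (about −34 mm) to the jaw (about +9.5 mm). The jaw edge stands at about x = 10 mm against 16.8 mm when open, and the bar stayed at half a turn after release. The picture taken just before clamping showed all four points over the lip and all pins flat.

**Weak or disagreeing readings:**
- **Clamp torque:** the wrist torque rose only by roughly 0.3 N m between free turning and the clamped position, with noisy readings. I judged the clamp mainly by handle angle and jaw position. I could not measure the force on each pin.
- **Stop torque:** at the open stop the arm pushed with 17.6 N m. The handle sprang back to its stop position on release.
- **Pictures:** I had used all 16 by then, so the final clamp check was by numbers only.

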